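# Load a gauge and arm the guarded bench tester

### The job

First press the pressure gauge, face up, fully down into its matching cut-out in the black foam nest. Then arm the tester: push up the hinged metal guard on the grey switch box until it stands fully open, flip the toggle under it all the way over to its other side, and close the guard completely again. Leave the spray can, the pale bushing and the air coupler where they are.

Things in the scene. Friction and masses are not known exactly. Their poses are not given: they have to be found in the camera images.
- gauge_center (a point): Centre (half-way up) of the round case of the loose pressure gauge, lying face up. Case 55 mm in diameter, 24 mm thick. The brass stem, 16 mm wide, sticks out along the gauge's own -x to 50 mm from this point, its underside 4 mm above the case's. z points up out of the dial. 0.1 to 0.2 kg. Grasp the case across its own y (or up to 40 degrees off), by its upper half.
- nest_seat (a point): Where gauge_center lies when the gauge is seated, axes alike (stem along the nest's own -x). Round it is the cut-out: 12 mm deep, eight-sided, 59 mm across flats, with a slot 20 mm wide for the stem, about 2 mm of play; the gauge fits one way only and its upper 12 mm stand proud. This point is level with the foam's top, 24 mm above the worktop.
- nest: Black foam-topped block, firm, fixed on the worktop, 110 (x) by 85 (y) by 24 mm high, with the cut-out for the gauge; origin: centre of its underside. The cut-out's round part is centred 11.5 mm to its own +x side, its stem slot runs to -x.
- switch_box: Grey switch box fixed on the worktop, 110 (x) by 90 (y) by 40 mm high; origin: centre of its underside; its own -x is the front. The toggle's pivot is 8 mm in front of the origin (-x), y = 0, 42 mm up.
- guard_hinge (a point): Middle of the guard's hinge axis, which lies along the box's own y; fixed to the box, 30 mm behind its origin (+x) and 46 mm up. The guard is a dark steel hood, open below: from the hinge 65 mm to the front, 50 mm wide, its top 38 mm above the hinge when shut; front wall 4 mm thick, from 10 mm above the hinge up to the top.
- cover (a joint): Guard angle, rad: 0 shut, grows as the front edge rises and swings back over the hinge, stop at 1.75 (just past upright). The hinge is stiff enough for it to stay at any angle; it takes about 1 to 2 N at the tab to move.
- cover_tab (a point): Middle of the top edge of the guard's thumb tab, an upright ribbed plate on the guard's front top edge, 32 mm wide (y), 6 mm thick (x), rising 18 mm above the guard's top. When shut this point lies 62 mm in front of the hinge and 56 mm above it. It moves with the guard. Pushed backward from the front it opens the guard; pushed forward from behind it shuts it.
- toggle (a joint): Toggle angle, rad: about 0 leaning to the box's own +y (as found, off), 0.9 leaning to the box's own -y (on, at its stop). It stays where it is left and takes about 1 N at its tip.
- toggle_tip (a point): Centre of the 12 mm ball at the end of the steel toggle lever, 27 mm from its pivot; stands about 24 mm above the pivot and 12 mm to either side of it. Moves with the lever.
- spray_can: Bystander: loose spray can, 66 mm in diameter, 197 mm tall, standing; origin: centre of its underside.
- bushing_a: Bystander: loose pale grey waisted bushing, a stepped ring 50 mm in diameter, 46 mm high, standing; origin: centre of its underside.
- coupler_a: Bystander: loose steel air coupler lying on the worktop, 29 (x) by 83 (y) by 28 mm high; origin: centre of its underside.
Not all that is in view belongs to the job. What is shaped like the part that bears gauge_center but blue or green is not meant.

How it is judged:
By the outcome, as a careful person would: the job done as asked, in the order asked, and still so for the second after the job is handed in, with the robot touching nothing.
It also fails if it takes over 64 s, if anything falls off the work surface, if the arm or the gripper's body presses on something with over 40 N, if the wrist force passes 120 N, or if a joint passes its speed limit or range.

### The arm

A 6-joint arm with a two-finger parallel gripper is mounted at the origin on a cart in front of the work surface, level with it; the furniture and walls round the work are solid. World frame = base frame: x ahead of the robot, y to its left, z up, the work surface at z = 0. Lengths are in m, angles in rad, forces in N, time in s.
With the tool pointing down it reaches from about 0.35 to 0.725 m from the base axis. Payload 6 kg.
Tool frame: the origin (TCP) lies where the fingers leave the gripper's body, on its centre line; the fingertips stand 73 mm ahead of it and the grasp point (between the pads) lies 54 mm ahead of it; x points along the fingers, y is the direction in which the jaws open and shut, and the axes are right-handed (so a half turn about x gives the same grasp; the last joint's range is limited). The gripper opens to 85 mm and grips with 20 to 120 N. Pads are 22 mm wide; open, the fingers measure 114 mm over their backs; the gripper's body (76 mm by 85 mm) begins 54 mm behind the grasp point. The pads swing forward as they close: fully open they stand 13 mm farther back than shut.
Start: joints at [1.463, 0.04, 0.085, 0, -1.615, -0.334], TCP at [0.257, 0.542, 0.304] pointing down, gripper open.
Joint ranges: [-2.56, 2.56], [-1.29, 2.01], [-1.08, 1.49], [-3.29, 1.98], [-2.81, -0.18], [-2.99, 2.99]. Speed limits (rad/s): [2.57, 2.57, 3.01, 3.14, 3.14, 3.14].

### API

Orientations are given as a unit quaternion [x, y, z, w].
In Python, from plant import ctrl, read_camera gives the robot as it stands.
- The arm moves only by the shell command python3 -m jog 'ROWS' [FORCE]. ROWS is JSON, a list of rows, each a list of 5 numbers: the shift along the tool's x, y, z in mm, then the turn about the tool's x in degrees, then the opening, from 0 (shut) to 1 (fully open). A call has 1 to 20 rows; each row is the pose to reach, as a shift and turn from the pose commanded when the call began, along the tool's axes at that moment; what a row does not reach only later rows make up. A row lasts 1/12 s, in which the tool goes at most 41.7 mm and 7.16 degrees, less where a joint would pass 70% of its speed; a pose out of reach is approached as far as the arm can. A call with a gripper value outside its range is refused whole. The fingers move at their own pace and stop on an object; FORCE is the grip in N (left out, the last holds). Time passes only in rows, so rows that repeat a pose let the fingers close. It gives the time, the measured TCP pose, the force and the opening at its end, in the units of the state.
- ctrl.get_state(): the state, without advancing time (a new reading comes with each control period).
- read_camera(name): name is "scene" or "side" or "wrist"; returns a dict with "img" (400x640x3 uint8, blue, green, red), "range_z" (400x640 float32, m along the optical axis (not along the pixel's ray), 0 where there is no reading), "fx", "fy", "cx", "cy" (pixels), "k1" (the pictures are not rectified: a ray, as slopes to the right and down, at radius r is drawn at 1 + k1 r^2 times it, then the intrinsics apply), "extrinsics" (4x4, takes a point from world to camera coordinates). Camera axes: x right, y up, looking along -z (the intrinsics and any distortion apply to the point x, -y, -z); pixel columns grow to the right and rows downward; lengths in m; the calibration is good to about 2 mm. A picture is of the moment at which its call begins.
- ctrl.job_done(): hands the job in, once; it reports no verdict.
The state is a dict: "time_s": time; "joint_positions": joint angles; "qvel": joint speeds; "tau": joint torques, N m; "tool_pos": TCP position; "tool_rot": TCP orientation; "ft_force": force on the tool from outside, world axes, zero at the start; "torque": the same for the moment, N m; "finger_gap": opening from 0.0 (shut) to 1.0 (fully open).
Only numpy, scipy, OpenCV 4.12 (cv2) and the standard library are available. Lean on these libraries where they do the work, as an engineer would, in place of code of your own. Each camera call takes 0.05 s, during which the arm holds its last target.

## Working session

There is one attempt and no reset: what is moved stays moved. The work goes in short steps, Python scripts to look and compute and a shell command to move; the robot and the scene stay as the last step left them, time stands still between calls to the robot, and variables do not carry over. Pictures are saved under pics/ and viewed, and the job is handed in when it is done.

```bash
ls; mkdir -p pics
python3 - <<'E'
from plant import ctrl, read_camera
import cv2, numpy as np
print(ctrl.get_state())
for n in ["scene","side","wrist"]:
    c=read_camera(n); cv2.imwrite(f"pics/{n}0.png",c["img"]); np.savez(f"pics/{n}0.npz",**{k:v for k,v in c.items()})
    print(n,{k:c[k] for k in ["fx","fy","cx","cy","k1"]}); print(np.round(c["extrinsics"],4).tolist())
E
```

```text
pics
{'time_s': 0.0, 'joint_positions': array([ 1.46271870e+00,  4.08115127e-02,  8.37890208e-02, -4.96728732e-04,
       -1.61548268e+00, -3.33691960e-01]), 'qvel': array([-0.00013174,  0.00013073,  0.00050465,  0.00094203,  0.00051082,
        0.00064202]), 'tau': array([-8.88496688e-04, -3.68206573e+01,  3.47405827e+01,  6.93220675e+00,
       -5.51847785e-03,  5.36802560e-06]), 'tool_pos': array([0.25635119, 0.54225444, 0.30286043]), 'tool_rot': array([-0.68982199,  0.15553466,  0.69003464,  0.1542945 ]), 'ft_force': array([ 0.12025385,  0.60040681, -0.84295986]), 'torque': array([0.04450244, 0.01360421, 0.02568789]), 'finger_gap': 0.9984467370238727}
scene {'fx': 385.78447703530765, 'fy': 385.78447703530765, 'cx': 320.07028034075347, 'cy': 199.2898107091055, 'k1': 0.02196032069584476}
[[-0.4829, -0.8757, 0.0015, 0.5533], [0.4321, -0.2368, 0.8702, -0.2293], [-0.7616, 0.4209, 0.4928, -0.7822], [0.0, 0.0, 0.0, 1.0]]
side {'fx': 421.7510901482298, 'fy': 421.7510901482298, 'cx': 321.45015043631264, 'cy': 202.30919520681672, 'k1': -0.06454062372211337}
[[0.9359, -0.3522, 0.0033, -0.3677], [0.1559, 0.4224, 0.8929, -0.3147], [-0.3159, -0.8351, 0.4503, -0.588], [0.0, 0.0, 0.0, 1.0]]
wrist {'fx': 352.4549663460163, 'fy': 352.4549663460163, 'cx': 324.92367400429504, 'cy': 200.57922403465227, 'k1': 0.008627100690209452}
[[-0.4291, -0.9033, 0.0011, 0.5994], [0.8568, -0.4073, -0.3162, 0.0435], [0.286, -0.1347, 0.9487, -0.3798], [0.0, 0.0, 0.0, 1.0]]
```

View pics/scene0.png

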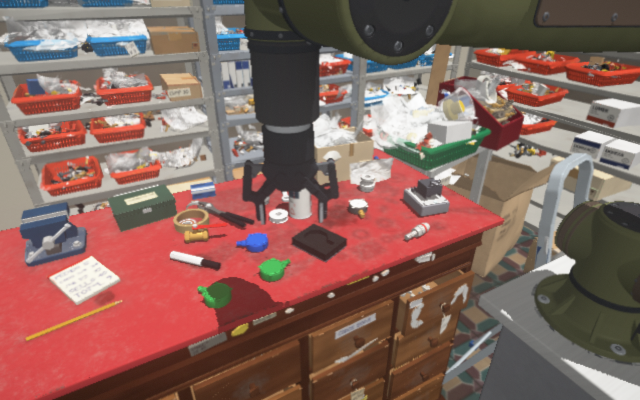

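View pics/side0.png

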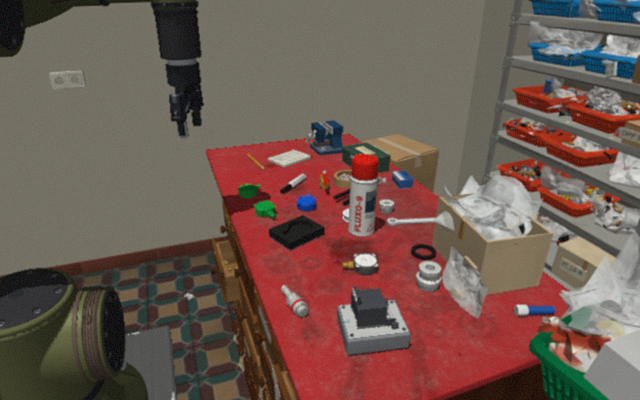

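View pics/wrist0.png

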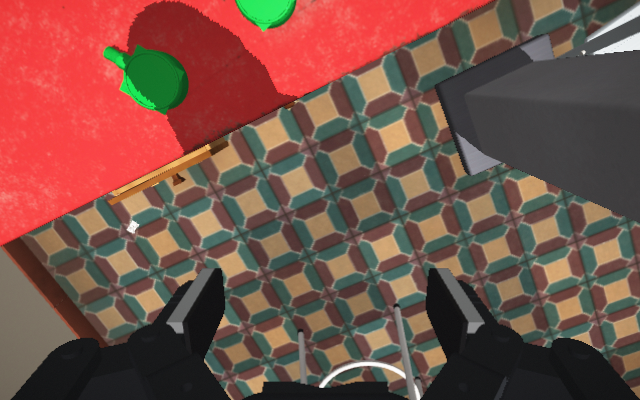

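The scene shows the nest at about (320,241), the white gauge with its brass stem at (357,206) and the switch box at (427,200). In the side view the nest is at (297,231), the gauge at (362,263), the box at (373,325) and the can at (363,205). The wrist camera sees mostly floor. Next I'll measure from the side and scene views.

```bash
cat > h.py <<'E'
import numpy as np, cv2
from scipy.spatial.transform import Rotation as R
def load(n): return dict(np.load(f"pics/{n}.npz"))
def snap(name,tag):
    from plant import read_camera
    c=read_camera(name); cv2.imwrite(f"pics/{tag}.png",c["img"]); np.savez(f"pics/{tag}.npz",**c); return c
def rays(c,uv):
    uv=np.atleast_2d(np.array(uv,float)); d=(uv-[float(c["cx"]),float(c["cy"])])/[float(c["fx"]),float(c["fy"])]
    s=d.copy(); k=float(c["k1"])
    for _ in range(20): s=d/(1+k*(s**2).sum(1,keepdims=True))
    E=c["extrinsics"]; dc=np.c_[s[:,0],-s[:,1],-np.ones(len(s))]
    o=-E[:3,:3].T@E[:3,3]; return o,dc@E[:3,:3]   # dirs per unit optical depth
def onplane(c,uv,z):
    o,d=rays(c,uv); return o+d*((z-o[2])/d[:,2])[:,None]
def atdepth(c,uv):
    o,d=rays(c,uv); uv=np.atleast_2d(uv).astype(int); return o+d*c["range_z"][uv[:,1],uv[:,0]][:,None]
def proj(c,P):
    P=np.atleast_2d(P); E=c["extrinsics"]; q=P@E[:3,:3].T+E[:3,3]; s=np.c_[q[:,0],-q[:,1]]/-q[:,2:]
    s=s*(1+float(c["k1"])*(s**2).sum(1,keepdims=True)); return s*[float(c["fx"]),float(c["fy"])]+[float(c["cx"]),float(c["cy"])]
def cloud(c):
    v,u=np.mgrid[0:400,0:640]; uv=np.c_[u.ravel(),v.ravel()]
    P=atdepth(c,uv); P[c["range_z"].ravel()==0]=np.nan; return P.reshape(400,640,3)
def crop(c,u0,v0,u1,v1,k,fn): cv2.imwrite(fn,cv2.resize(c["img"][v0:v1,u0:u1],None,fx=k,fy=k,interpolation=cv2.INTER_CUBIC))
E
python3 - <<'E'
from h import *
for n,b in [("side0",(240,170,450,370)),("scene0",(260,170,470,270))]:
    c=load(n); crop(c,*b,3.8,f"pics/{n}c.png")
    P=cloud(c); I=c["img"].astype(int)
    for nm,uvs in {"side0":{"tbl":[(330,300)],"gauge":[(367,262),(350,265)],"nest":[(297,228)],"can":[(363,205)],"box":[(350,340),(372,300)],"coup":[(293,298)],"bush":[(429,275)]},"scene0":{"gauge":[(357,206)],"nest":[(320,241)],"box":[(427,200),(428,185)],"coup":[(418,230)]}}[n].items():
        for p in uvs: print(n,nm,p,P[p[1],p[0]].round(4))
E
```

```text
side0 tbl (330, 300) [0.4554 0.118  0.0011]
side0 gauge (367, 262) [0.5669 0.183  0.0224]
side0 gauge (350, 265) [0.5328 0.196  0.0144]
side0 nest (297, 228) [0.4752 0.3937 0.0108]
side0 can (363, 205) [0.6186 0.318  0.0869]
side0 box (350, 340) [ 0.4323 -0.0275  0.0379]
side0 box (372, 300) [4.83e-01 1.00e-04 8.52e-02]
side0 coup (293, 298) [0.3799 0.1185 0.0274]
side0 bush (429, 275) [0.6522 0.0769 0.039 ]
scene0 gauge (357, 206) [0.5532 0.206  0.0228]
scene0 nest (320, 241) [0.4709 0.3724 0.0094]
scene0 box (427, 200) [0.4601 0.0308 0.0411]
scene0 box (428, 185) [0.4676 0.0284 0.0852]
scene0 coup (418, 230) [0.3742 0.1367 0.0238]
```

View pics/side0c.png

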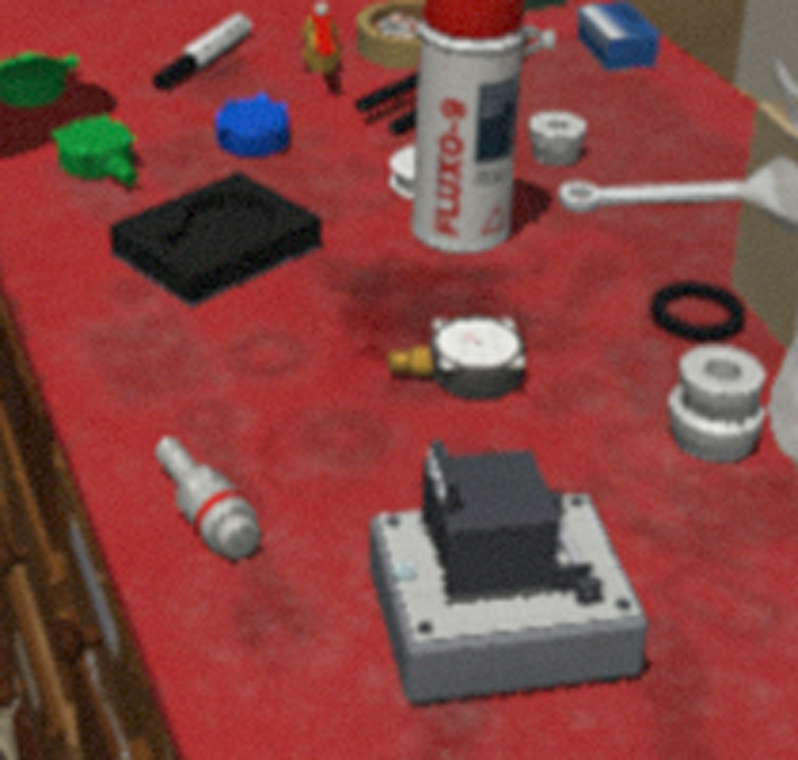

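View pics/scene0c.png

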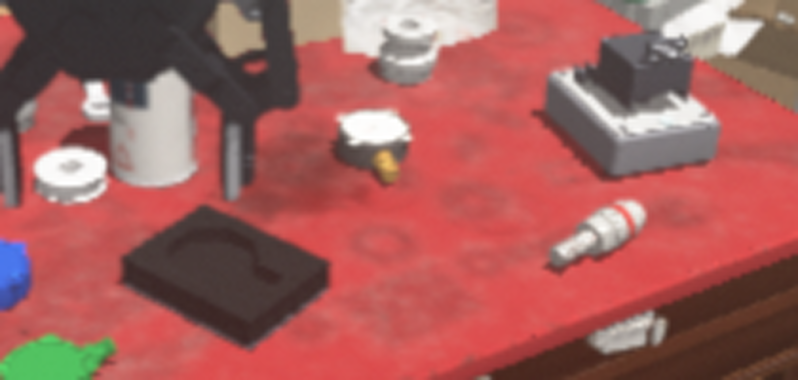

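Crops: the gauge is at about (367,261) in the side view with its stem pointing left, towards -x. In the scene view the nest's stem slot points to the lower right. I'll do the fine measurements with the wrist camera, so first I need the geometry to plan the transit.

```bash
cat >> h.py <<'E'
def state():
    from plant import ctrl
    return ctrl.get_state()
def shift(target, yaw_to=None, s=None):
    """target TCP xyz -> tool-axis shift mm, and current yaw of tool y axis (deg)"""
    s=s or state(); M=R.from_quat(s["tool_rot"]).as_matrix()
    return (M.T@(np.array(target)-s["tool_pos"])*1000).round(1)
def info():
    s=state(); M=R.from_quat(s["tool_rot"]).as_matrix()
    print("t",round(s["time_s"],2),"tcp",s["tool_pos"].round(4),"gap",round(s["finger_gap"],3),"F",s["ft_force"].round(1)); print(M.round(3)); print("yaw of tool y",np.degrees(np.arctan2(M[1,1],M[0,1])).round(2)); return s,M
E
python3 - <<'E'
from h import *
s,M=info()
c=load("wrist0"); E=c["extrinsics"]; o=-E[:3,:3].T@E[:3,3]
print("cam o",o,"rel tool",M.T@(o-s["tool_pos"]),"view dir tool",M.T@(-E[2,:3]),"up tool",M.T@E[1,:3])
print(shift([0.50,0.30,0.30]))
E
```

```text
t 0.15 tcp [0.2564 0.5423 0.3031] gap 1.0 F [-0.5  0.6 -0.5]
[[-0.    -0.428 -0.904]
 [-0.001 -0.904  0.428]
 [-1.     0.001 -0.   ]]
yaw of tool y -115.31
cam o [0.32854407 0.50791825 0.37347851] rel tool [-0.07036331  0.00032352 -0.0799149 ] view dir tool [ 9.48662664e-01 -8.28346460e-04  3.16288577e-01] up tool [ 0.31628951  0.00148833 -0.94866155]
[   3.3  114.9 -323.8]
```

```bash
python3 -m jog '[[0,20,-36,0,1],[0,40,-72,0,1],[0,60,-108,0,1],[0,80,-144,0,1],[0,100,-180,0,1],[0,120,-216,0,1],[0,140,-252,0,1],[0,160,-288,0,1],[0,180,-324,0,1],[0,200,-350,0,1],[0,205,-365,0,1],[0,205,-365,0,1],[0,205,-365,0,1],[0,205,-365,0,1]]'
python3 - <<'E'
from h import *
info(); snap("wrist","w1"); snap("side","s1")
E
```

```text
time_s: 1.32
tool_pos: [0.4986, 0.2014, 0.3036]
tool_rot: [-0.69, 0.155, 0.69, 0.155]
ft_force: [-0.4, 0.1, -0.5]
finger_gap: 1.0
t 1.32 tcp [0.4986 0.2014 0.3036] gap 1.0 F [-0.4  0.1 -0.5]
[[-0.001 -0.427 -0.904]
 [-0.    -0.904  0.427]
 [-1.     0.     0.   ]]
yaw of tool y -115.31
```

View pics/w1.png

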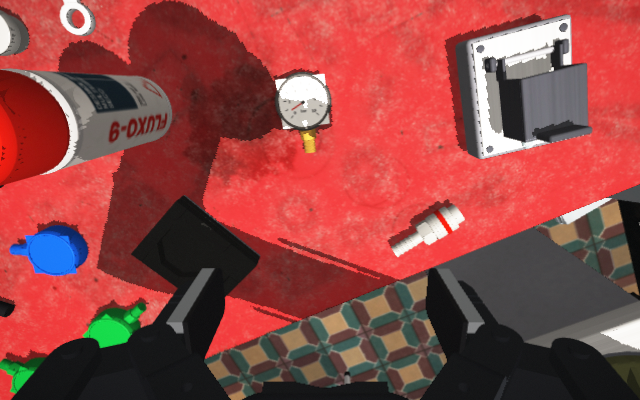

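The wrist view shows the gauge dial at (302,100) with the brass stem below it at (309,143), the box at (525,85) with the guard opening towards the lower right, the nest at about (195,250) partly hidden by a finger, and the can at the left.

Run:
```python
from h import *
c=load("w1"); I=c["img"]; H=cv2.cvtColor(I,cv2.COLOR_BGR2HSV)
def comp(mask,box):
    m=np.zeros_like(mask); u0,v0,u1,v1=box; m[v0:v1,u0:u1]=mask[v0:v1,u0:u1]; return m
w=comp(((H[...,1]<90)&(H[...,2]>110)).astype(np.uint8),(255,55,350,170))
b=comp(((H[...,0]>12)&(H[...,0]<35)&(H[...,1]>110)).astype(np.uint8),(255,55,350,170))
ww=np.argwhere(w)[:,::-1]; bb=np.argwhere(b)[:,::-1]; print(len(ww),len(bb),ww.min(0),ww.max(0),bb.min(0),bb.max(0))
Pw=onplane(c,ww,.024); Pb=onplane(c,bb,.016)
hull=cv2.convexHull(Pw[:,:2].astype(np.float32)*1000)
print("minrect",cv2.minAreaRect(hull),"encl",cv2.minEnclosingCircle(hull))
print("brass mean",Pb.mean(0), "ext",Pb.min(0),Pb.max(0))
# depth
C=cloud(c); print("depth gauge",np.nanmedian(C[w>0],0),"brass",np.nanmedian(C[b>0],0))
crop(c,240,50,370,170,6,"pics/w1g.png"); crop(c,440,0,620,180,4.3,"pics/w1b.png"); 
n=c["img"][180:310,110:280]; n=np.clip(n.astype(float)*5,0,255).astype(np.uint8); cv2.imwrite("pics/w1n.png",cv2.resize(n,None,fx=4.5,fy=4.5,interpolation=cv2.INTER_CUBIC))
```

```text
2412 288 [275  74] [330 129] [300 128] [315 152]
minrect ((564.0478515625, 192.0515594482422), (50.03621292114258, 50.247535705566406), 71.50403594970703) encl ((564.578125, 193.5060272216797), 32.067543029785156)
brass mean [0.52833499 0.20560536 0.016     ] ext [0.51538035 0.19527363 0.016     ] [0.54091467 0.2142037  0.016     ]
depth gauge [0.56605211 0.19236335 0.02355813] brass [0.52899454 0.20585165 0.01696255]
```

View pics/w1g.png

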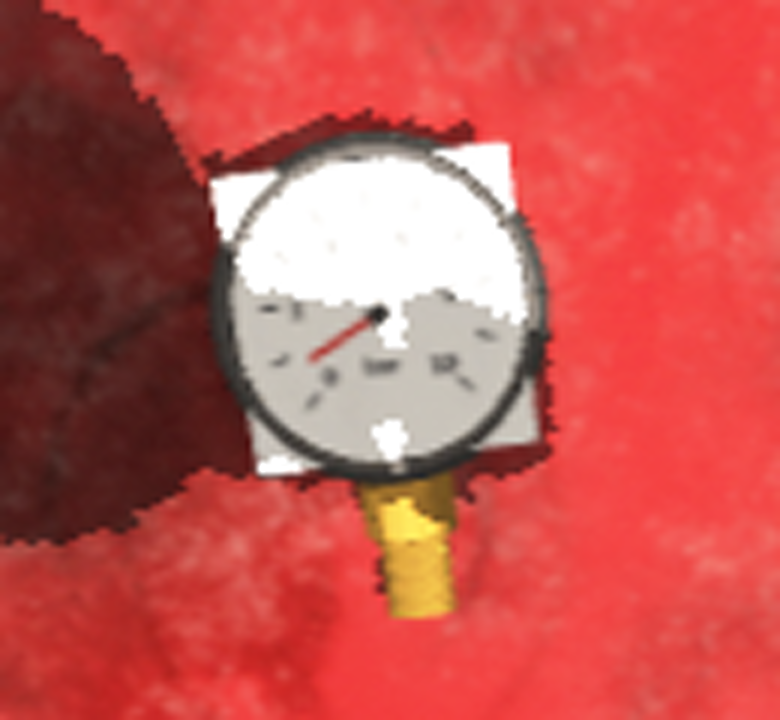

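View pics/w1b.png

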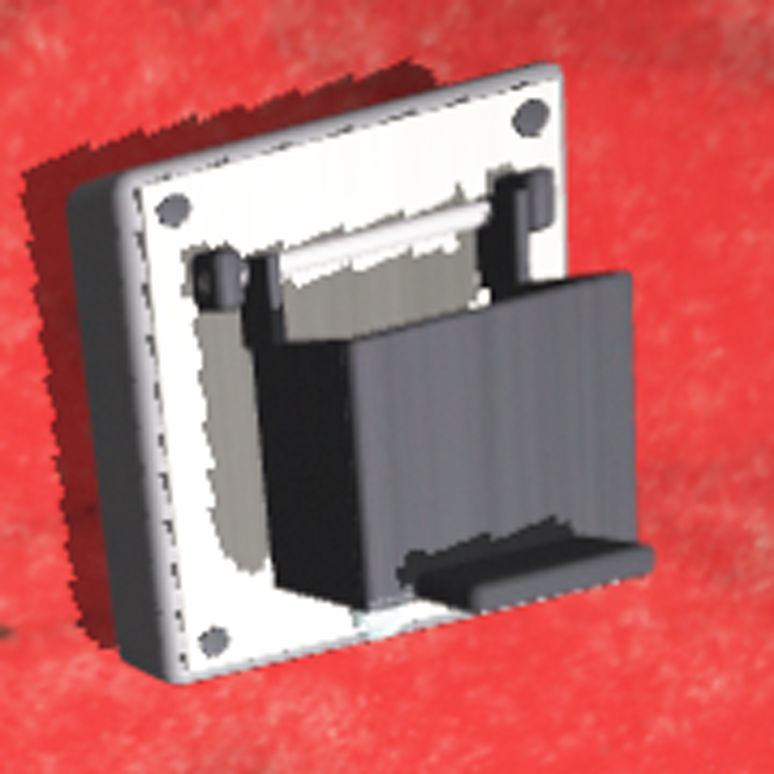

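View pics/w1n.png

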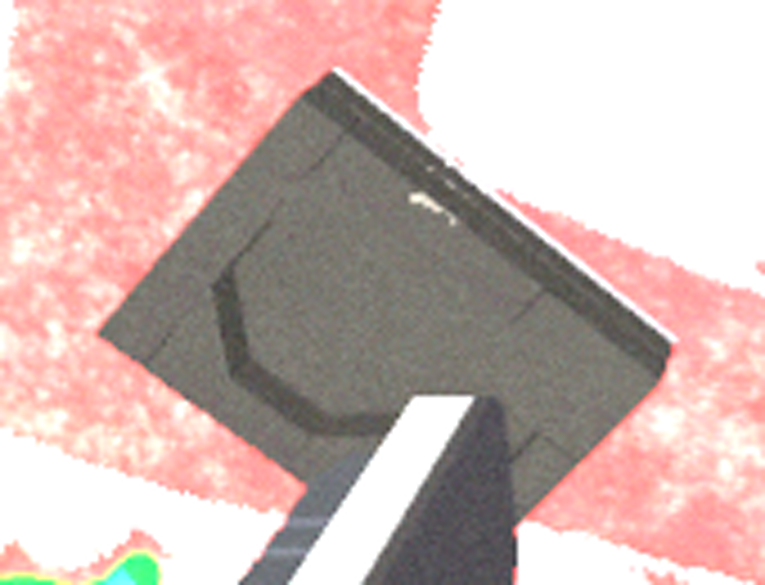

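The gauge dial centre is at crop (380,305), which is pixel (303,101), with the stem pointing down in the image. In the box crop the hinge is at the top and the tab at the lower right. The nest octagon is at the left of its block. Next I'll measure where the fingertips sit in the tool frame, plus rough nest and box poses.

Run:
```python
from h import *
c=load("w1"); s,M=info(); C=cloud(c)
T=(C-s["tool_pos"])@M
m=(np.abs(T[...,1])<.07)&(np.abs(T[...,2])<.04)&(T[...,0]<.12)&(T[...,0]>0.02)
print("finger max x",np.nanpercentile(T[m][:,0],[50,95,99,99.9]), m.sum()); 
q=T[m]; t=q[q[:,0]>np.nanpercentile(q[:,0],97)]; print(t[t[:,1]>0].mean(0),t[t[:,1]<0].mean(0))
# gauge centre
p=onplane(c,[(303.3,100.8)],.024); print("gauge",p)
for P in [onplane(c,[(303.3,100.8)],.024)]: pass
# scene/side reproj of gauge
for n in ["side0","scene0"]: print(n,proj(load(n),np.r_[p[0,:2],.024]))
# nest edges: crop px -> img ; top corners
px=np.array([(100,335),(305,97),(662,378)])/4.5+[110,180]
N=onplane(c,px,.024); print("nest corners",N.round(4)); print(np.linalg.norm(N[1]-N[0]),np.linalg.norm(N[2]-N[1]),[np.degrees(np.arctan2(*(a)[1::-1])) for a in (N[1]-N[0],N[2]-N[1])])
# box top corners z=.04 (crop 4.3 offset 440,0)
px=np.array([(130,190),(560,70),(180,680)])/4.3+[440,0]
B=onplane(c,px,.04); print("box",B.round(4),np.linalg.norm(B[1]-B[0]),np.linalg.norm(B[2]-B[0]),[np.degrees(np.arctan2(*(a)[1::-1])) for a in (B[1]-B[0],B[2]-B[0])])
```

```text
t 1.42 tcp [0.4983 0.2018 0.3038] gap 1.002 F [0.7 0.1 0.1]
[[-0.    -0.426 -0.905]
 [-0.    -0.905  0.426]
 [-1.     0.     0.   ]]
yaw of tool y -115.24
finger max x [0.03545792 0.0543338  0.05776322 0.05930251] 7371
[0.05731961 0.04351905 0.00042321] [ 0.05736842 -0.04255002  0.00044454]
gauge [[0.56485784 0.19265663 0.024     ]]
side0 [[364.23369206 259.21574352]]
scene0 [[358.63818086 202.73086148]]
nest corners [[0.4997 0.4355 0.024 ]
 [0.5302 0.3567 0.024 ]
 [0.4303 0.3173 0.024 ]]
0.08448701806032999 0.1074369755824951 [np.float64(-68.78261673095554), np.float64(-158.4653469714512)]
box [[ 0.5451  0.0395  0.04  ]
 [ 0.5294 -0.0431  0.04  ]
 [ 0.4442  0.0605  0.04  ]] 0.0841499712543556 0.10310831576474033 [np.float64(-100.75213157370763), np.float64(168.26874991276406)]
```

The nest's sides come out at 84.5 × 107 mm against the true 85 × 110, so the match is good, and its yaw is about 21.4°. Next I'll refine the gauge's yaw and work out the approach.

Run:
```python
from h import *
c=load("w1")
px=np.array([(212,180),(510,143),(545,440),(258,475)])/6+[240,50]
for z in (.018,.024):
    Q=onplane(c,px,z); print(z,Q.mean(0).round(4),np.linalg.norm(np.roll(Q,-1,0)-Q,axis=1).round(4),[np.degrees(np.arctan2(*d[1::-1])).round(1) for d in np.roll(Q,-1,0)-Q])
for n,p in [("side0",(365.5,260.3)),("scene0",(358.2,204.2)),("w1",(303.3,100.8))]: print(n,onplane(load(n),[p],.024).round(4))
print("stem tip",onplane(c,[(240+420/6,50+612/6)],.014))
s,M=info(); print(shift([.565,.1925,.16]),shift([.565,.1925,.083]))
```

```text
0.018 [0.5635 0.1934 0.018 ] [0.0477 0.0465 0.048  0.0466] [np.float64(-108.7), np.float64(161.7), np.float64(71.4), np.float64(-18.6)]
0.024 [0.5637 0.193  0.024 ] [0.0469 0.0457 0.0472 0.0459] [np.float64(-108.7), np.float64(161.7), np.float64(71.4), np.float64(-18.6)]
side0 [[0.5656 0.188  0.024 ]]
scene0 [[0.5584 0.1985 0.024 ]]
w1 [[0.5649 0.1927 0.024 ]]
stem tip [[0.51634672 0.20981817 0.014     ]]
t 1.42 tcp [0.4983 0.2018 0.3038] gap 1.002 F [0.7 0.1 0.1]
[[-0.    -0.426 -0.905]
 [-0.    -0.905  0.426]
 [-1.     0.     0.   ]]
yaw of tool y -115.24
[143.8 -20.  -64.3] [220.8 -20.  -64.3]
```

```bash
python3 -m jog '[[20,-7,-22,-3,1],[50,-14,-44,-6.5,1],[85,-20,-64,-6.5,1],[120,-20,-64,-6.5,1],[150,-20,-64,-6.5,1],[165,-20,-64,-6.5,1],[170,-20,-64,-6.5,1],[170,-20,-64,-6.5,1],[170,-20,-64,-6.5,1]]' 40
python3 - <<'E'
from h import *
info(); c=snap("wrist","w2")
print(proj(c,[[.5645,.193,.024]]), shift([.5645,.193,.083]))
E
```

```text
time_s: 2.17
tool_pos: [0.5656, 0.1925, 0.1354]
tool_rot: [0.698, -0.115, -0.697, -0.115]
ft_force: [-0.3, -0.0, -0.6]
finger_gap: 0.995
t 2.17 tcp [0.5656 0.1925 0.1354] gap 0.995 F [-0.3 -0.  -0.6]
[[ 0.002 -0.321 -0.947]
 [ 0.    -0.947  0.321]
 [-1.    -0.001 -0.002]]
yaw of tool y -108.74
[[325.0640143  235.27865079]] [53.1  0.1  1.5]
```

View pics/w2.png

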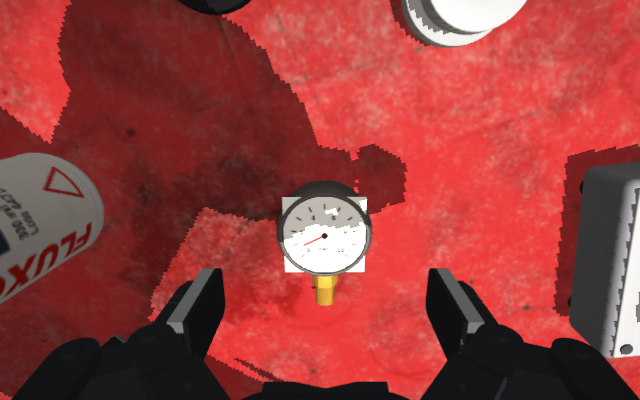

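The dial is at (325,235), exactly where I predicted it, and it is square to the jaws. I'll descend and grip.

```bash
python3 -m jog '[[20,0,1,0,1],[40,0,1,0,1],[50,0,1,0,1],[52,0,1,0,1],[52,0,1,0,1],[52,0,1,0,0.5],[52,0,1,0,0.5],[52,0,1,0,0.5],[52,0,1,0,0.5],[52,0,1,0,0.5],[52,0,1,0,0.5]]' 40
python3 - <<'E'
from h import *
info(); c=snap("wrist","w3")
E
```

```text
time_s: 3.13
tool_pos: [0.5651, 0.1924, 0.0838]
tool_rot: [0.698, -0.115, -0.697, -0.116]
ft_force: [-1.9, 0.1, 6.7]
finger_gap: 0.593
t 3.13 tcp [0.5651 0.1924 0.0838] gap 0.593 F [-1.9  0.1  6.7]
[[ 0.003 -0.322 -0.947]
 [ 0.001 -0.947  0.322]
 [-1.    -0.002 -0.002]]
yaw of tool y -108.79
```

View pics/w3.png

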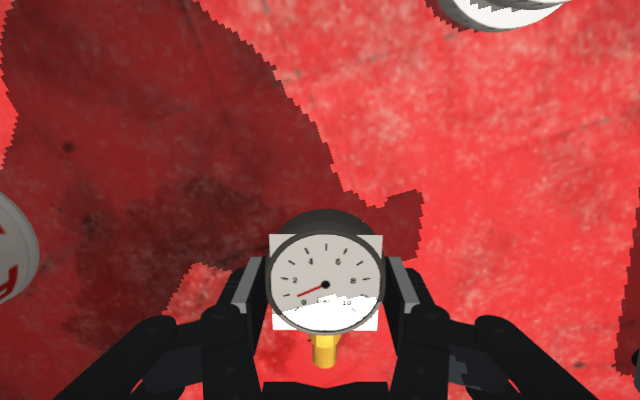

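The gauge is held, with the dial at (325,285) between the pads. I'll lift it high, above the can, and go to a viewing point near the nest while turning -40°.

```bash
python3 -m jog '[[-15,0,0,0,0.5],[-50,0,0,0,0.5],[-90,0,0,0,0.5],[-130,0,0,0,0.5],[-165,0,0,0,0.5],[-170,-20,26,-7,0.5],[-170,-40,52,-14,0.5],[-170,-60,78,-21,0.5],[-170,-80,104,-28,0.5],[-170,-100,130,-35,0.5],[-170,-120,156,-40,0.5],[-170,-129,170,-40,0.5],[-170,-129,170,-40,0.5],[-170,-129,170,-40,0.5],[-170,-129,170,-40,0.5]]'
python3 - <<'E'
from h import *
info(); c=snap("wrist","w4"); n=np.clip(c["img"].astype(float)*3,0,255).astype(np.uint8); cv2.imwrite("pics/w4b.png",n)
E
```

```text
time_s: 4.43
tool_pos: [0.4451, 0.3686, 0.2518]
tool_rot: [-0.695, -0.13, 0.695, -0.13]
ft_force: [0.3, -0.9, -1.3]
finger_gap: 0.591
t 4.43 tcp [0.4451 0.3686 0.2518] gap 0.591 F [ 0.3 -0.9 -1.3]
[[-0.     0.361 -0.933]
 [-0.    -0.933 -0.361]
 [-1.     0.     0.   ]]
yaw of tool y -68.83
```

View pics/w4b.png

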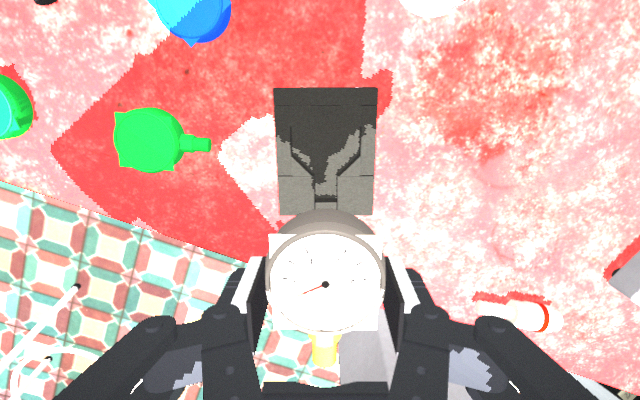

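The nest is in full view, with its top spanning about (274–378, 88–215). The octagon is above and the slot at (325,200) points to the image bottom, the same way as the held gauge's stem.

Run:
```python
from h import *
c=load("w4"); n=c["img"][75:225,260:395]; n=np.clip(n.astype(float)*3.5,0,255).astype(np.uint8); cv2.imwrite("pics/w4c.png",cv2.resize(n,None,fx=5,fy=4,interpolation=cv2.INTER_CUBIC)[:,:])
crop(c,240,200,410,380,3.3,"pics/w4g.png")
```

```text
(no output)
```

View pics/w4c.png

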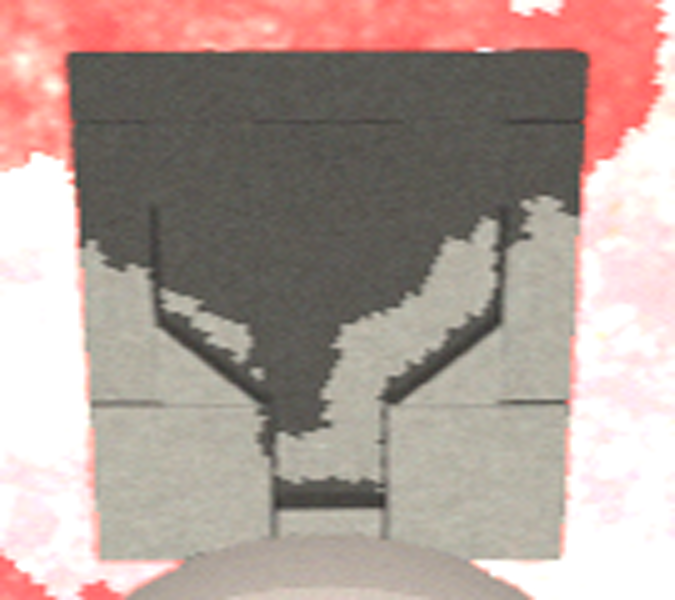

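View pics/w4g.png

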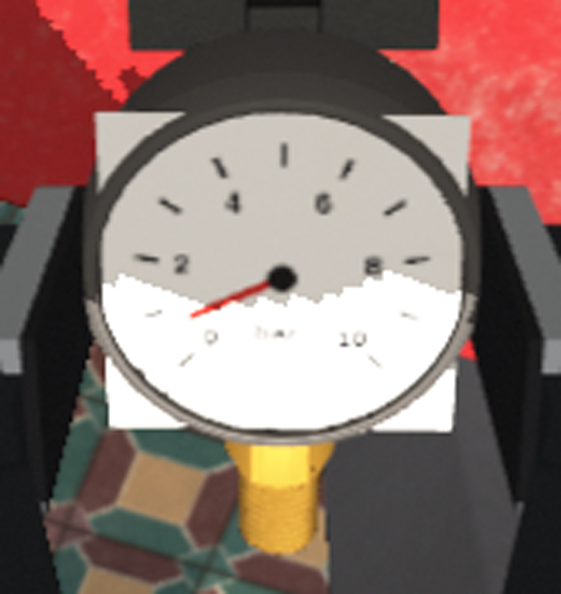

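Run:
```python
from h import *
c=load("w4"); s,M=info()
f=lambda l: np.array(l,float)/[5,4]+[260,75]
Q=onplane(c,f([(68,55),(587,52),(563,557),(102,560)]),.024)
print(Q.round(4),np.linalg.norm(np.roll(Q,-1,0)-Q,axis=1).round(4),[np.degrees(np.arctan2(*d[1::-1])).round(1) for d in np.roll(Q,-1,0)-Q])
ctr=Q.mean(0); x=((Q[0]+Q[1])-(Q[2]+Q[3]))/2; x/=np.linalg.norm(x); y=np.array([-x[1],x[0],0]); print("yaw x",np.degrees(np.arctan2(x[1],x[0])),"ctr",ctr,"seat",ctr+.0115*x)
O=onplane(c,f([(153,215),(157,322),(270,402),(388,402),(500,320),(502,215),(275,505),(385,505),(273,450),(386,450)]),.024)
for o in O: print(((o-ctr)@np.c_[x,y]).round(4))
g=lambda l: np.array(l,float)/3.3+[240,200]
T=lambda P:(P-s["tool_pos"])@M
C=cloud(c); print("dial depth pts tool",T(C[275:300:12,310:345:10].reshape(-1,3)).round(4))
for n,p in [("hub",(282,278)),("ring",(281,272)),("stemtip",(280,548))]:
    zz=s["tool_pos"][2]-.059; print(n,T(onplane(c,g([p]),zz)).round(4))
k=T(onplane(c,g([(97,113),(470,116),(453,430),(108,428)]),s["tool_pos"][2]-.059)); print(k.round(4), k.mean(0))
```

```text
t 4.48 tcp [0.4454 0.3684 0.2519] gap 0.593 F [ 0.4  0.5 -1.7]
[[-0.     0.361 -0.933]
 [-0.    -0.933 -0.361]
 [-1.     0.     0.   ]]
yaw of tool y -68.87
[[0.5006 0.4354 0.024 ]
 [0.5312 0.3576 0.024 ]
 [0.4301 0.3178 0.024 ]
 [0.3995 0.3952 0.024 ]] [0.0836 0.1086 0.0833 0.1087] [np.float64(-68.5), np.float64(-158.5), np.float64(111.6), np.float64(21.7)]
yaw x 21.579756403020724 ctr [0.46533833 0.37648456 0.024     ] seat [0.47603225 0.38071422 0.024     ]
[0.0225 0.0294]
[-0.0001  0.0296]
[-0.0178  0.0106]
[-0.018 -0.01 ]
[-0.0001 -0.0291]
[ 0.022  -0.0289]
[-0.0415  0.0101]
[-0.0417 -0.0095]
[-0.0287  0.0103]
[-0.0289 -0.0096]
dial depth pts tool [[ 0.0598 -0.0075 -0.0038]
 [ 0.0605 -0.0033 -0.0034]
 [ 0.0609  0.0009 -0.0031]
 [ 0.0604  0.0051 -0.0034]
 [ 0.0604 -0.0076  0.0024]
 [ 0.0607 -0.0033  0.0025]
 [ 0.0601  0.0009  0.0022]
 [ 0.0603  0.0052  0.0023]
 [ 0.061  -0.0077  0.0087]
 [ 0.0614 -0.0034  0.0089]
 [ 0.0609  0.0009  0.0086]
 [ 0.0618  0.0053  0.0092]]
hub [[ 0.059  -0.001   0.0002]]
ring [[ 0.059  -0.0011 -0.0007]]
stemtip [[ 0.059  -0.0013  0.0429]]
[[ 0.059  -0.0234 -0.0227]
 [ 0.059   0.0218 -0.0223]
 [ 0.059   0.0218  0.0233]
 [ 0.059  -0.0242  0.023 ]] [ 0.05899981 -0.00102056  0.00033806]
```

Run:
```python
from h import *
s,M=info(); c=load("w4"); E=c["extrinsics"]; o=-E[:3,:3].T@E[:3,3]
print("w4",M.T@(o-s["tool_pos"]),M.T@-E[2,:3], M.T@E[0,:3])
seat=np.array([.47603,.38071,.024])+.00025*np.array([-.368,.93,0])
g=onplane(c,[(240+281.5/3.3,200+273/3.3)],s["tool_pos"][2]-.059)[0]
print("seat tool",M.T@(seat-s["tool_pos"]),"gauge tool",M.T@(g-s["tool_pos"]))
for i in range(5): print(state()["tool_pos"],state()["tool_rot"].round(4))
```

```text
t 4.48 tcp [0.4454 0.3684 0.2519] gap 0.593 F [ 0.4  0.5 -1.7]
[[-0.     0.361 -0.933]
 [-0.    -0.933 -0.361]
 [-1.     0.     0.   ]]
yaw of tool y -68.87
w4 [-0.07039659 -0.00105001 -0.07993767] [ 0.94881694 -0.00112     0.31582457] [8.43369485e-04 9.99999132e-01 1.01257495e-03]
seat tool [ 0.22784429 -0.00077101 -0.03310145] gauge tool [ 0.05899965 -0.00108046 -0.00056699]
[0.44535671 0.36835447 0.25185005] [-0.6951 -0.1296  0.6952 -0.1298]
[0.44535671 0.36835447 0.25185005] [-0.6951 -0.1296  0.6952 -0.1298]
[0.44535671 0.36835447 0.25185005] [-0.6951 -0.1296  0.6952 -0.1298]
[0.44535671 0.36835447 0.25185005] [-0.6951 -0.1296  0.6952 -0.1298]
[0.44535671 0.36835447 0.25185005] [-0.6951 -0.1296  0.6952 -0.1298]
```

In the camera's own frame, the seat lies +0.3 mm in y and -32.5 mm in z from the gauge, and the turn needed is about -0.8°. I'll hover just above the nest and check.

```bash
python3 -m jog '[[30,0,-12,-0.8,0.5],[65,0,-24,-0.8,0.5],[95,0.3,-32,-0.8,0.5],[115,0.3,-32.5,-0.8,0.5],[122,0.3,-32.5,-0.8,0.5],[122,0.3,-32.5,-0.8,0.5],[122,0.3,-32.5,-0.8,0.5],[122,0.3,-32.5,-0.8,0.5]]'
python3 - <<'E'
from h import *
info(); c=snap("wrist","w5"); d=snap("side","s5"); snap("scene","c5")
n=c["img"][150:390,200:450]; n=np.clip(n.astype(float)*3,0,255).astype(np.uint8); cv2.imwrite("pics/w5c.png",cv2.resize(n,None,fx=2.4,fy=2.4))
n=d["img"][130:290,220:400]; n=np.clip(n.astype(float)*2,0,255).astype(np.uint8); cv2.imwrite("pics/s5c.png",cv2.resize(n,None,fx=3.6,fy=3.6))
E
```

```text
time_s: 5.15
tool_pos: [0.4762, 0.3809, 0.1325]
tool_rot: [0.695, 0.135, -0.693, 0.134]
ft_force: [-0.5, -1.0, -1.0]
finger_gap: 0.589
t 5.15 tcp [0.4762 0.3809 0.1325] gap 0.589 F [-0.5 -1.  -1. ]
[[ 0.003  0.374 -0.927]
 [ 0.002 -0.927 -0.374]
 [-1.    -0.001 -0.003]]
yaw of tool y -68.02
```

View pics/w5c.png

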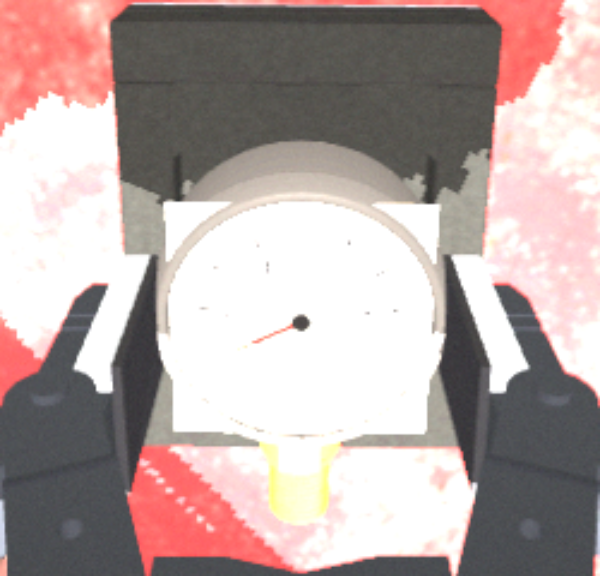

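View pics/s5c.png

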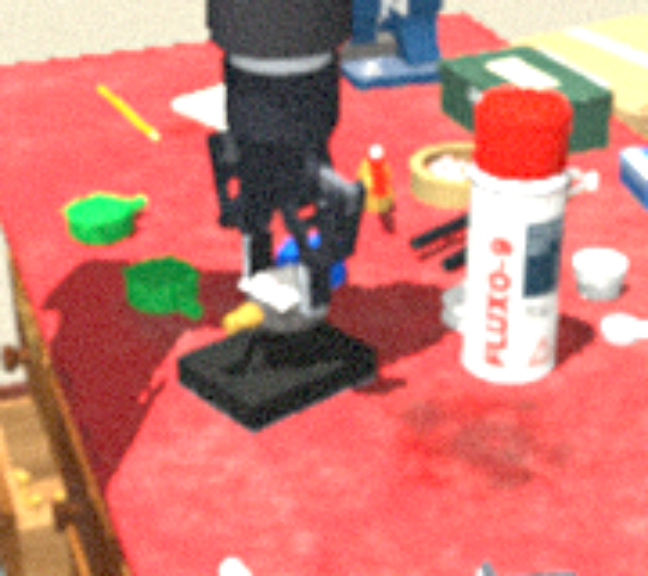

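The gauge hovers over the nest. In the crop the octagon's side walls are at x 178 and 432 (mid 305), and the gauge's mid is about 301. I'll measure the residual offset in the camera frame.

Run:
```python
from h import *
c=load("w5"); n=c["img"][145:290,240:410]; n=np.clip(n.astype(float)*3.5,0,255).astype(np.uint8); cv2.imwrite("pics/w5d.png",cv2.resize(n,None,fx=4.7,fy=4,interpolation=cv2.INTER_CUBIC))
crop(c,250,215,400,370,3.8,"pics/w5g.png")
```

```text
(no output)
```

View pics/w5d.png

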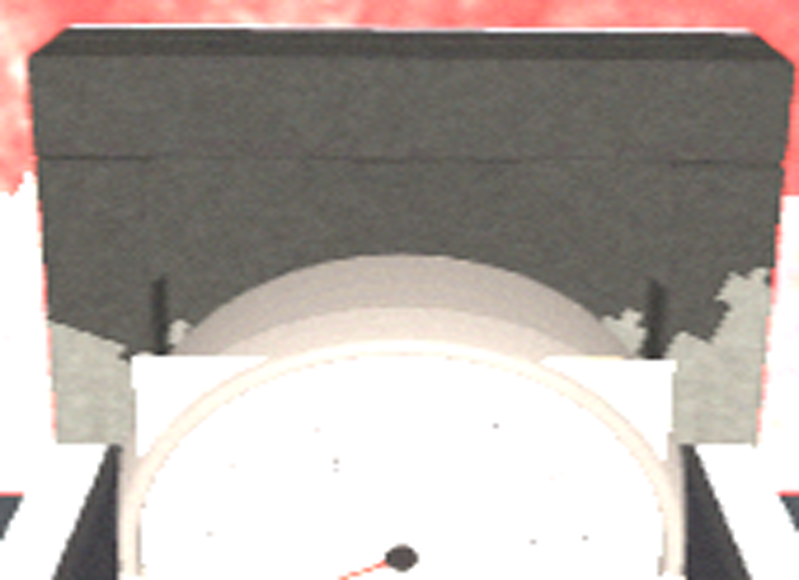

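View pics/w5g.png

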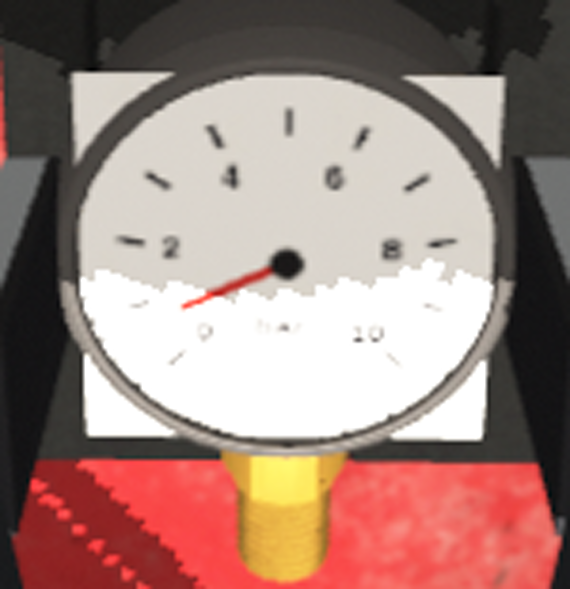

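Run:
```python
from h import *
c=load("w5"); s,M=info(); E=c["extrinsics"]; o=-E[:3,:3].T@E[:3,3]
Mt=M  # tool at snapshot: take position from camera mount (0.0704 back, y .0003, -.0799)
p0=o-M@np.array([-.07038,.0003,-.07993]); print("tcp@snap",p0)
T=lambda P:(P-p0)@M
f=lambda l: np.array(l,float)/[4.7,4]+[240,145]
Q=T(onplane(c,f([(32,60),(792,66),(58,440),(757,443),(153,300),(660,300)]),.024)); print((Q*1000).round(1))
print("mids",((Q[::2]+Q[1::2])/2*1000).round(1), "widths",((Q[1::2]-Q[::2])*1000).round(1))
g=lambda l: np.array(l,float)/3.8+[250,215]
k=T(onplane(c,g([(73,72),(505,76),(483,440),(87,437)]),p0[2]-.059)); print((k*1000).round(1),(k.mean(0)*1000).round(1))
print((T(onplane(c,g([(60,262),(515,262),(287,262),(283,575)]),p0[2]-.059))*1000).round(1))
```

```text
t 5.3 tcp [0.4758 0.381  0.1319] gap 0.594 F [ 1.  -0.6 -2.1]
[[ 0.002  0.375 -0.927]
 [ 0.002 -0.927 -0.375]
 [-1.    -0.001 -0.003]]
yaw of tool y -68.0
tcp@snap [0.47594466 0.38176541 0.13266011]
[[108.8 -40.2 -42.6]
 [108.7  43.2 -41.7]
 [108.7 -41.   11.8]
 [108.6  42.9  12.3]
 [108.7 -28.5  -9.4]
 [108.6  30.3  -9.3]]
mids [[108.8   1.5 -42.1]
 [108.6   1.   12. ]
 [108.7   0.9  -9.4]] widths [[-0.1 83.4  0.9]
 [-0.1 83.9  0.5]
 [-0.1 58.8  0.1]]
[[ 59.1 -22.2 -23. ]
 [ 59.   23.2 -22.5]
 [ 58.9  22.9  23.3]
 [ 59.  -22.9  22.9]] [59.   0.3  0.2]
[[ 59.  -24.8  -0.2]
 [ 59.   25.4  -0.1]
 [ 59.    0.3  -0.2]
 [ 58.9  -0.3  42.7]]
```

The gauge and cut-out are parallel to within a few tenths of a degree. I'll correct by +0.7 mm in y and +0.5 mm in z and descend in stages.

```bash
python3 -m jog '[[5,0.7,0.5,0,0.5],[12,0.7,0.5,0,0.5],[18,0.7,0.5,0,0.5],[22,0.7,0.5,0,0.5],[25,0.7,0.5,0,0.5],[28,0.7,0.5,0,0.5],[30,0.7,0.5,0,0.5],[30,0.7,0.5,0,0.5]]'
python3 -c "
from h import *
info()"
```

```text
time_s: 5.97
tool_pos: [0.475, 0.3794, 0.0993]
tool_rot: [-0.694, -0.135, 0.694, -0.135]
ft_force: [-0.3, -0.1, -1.1]
finger_gap: 0.593
t 5.97 tcp [0.475  0.3794 0.0993] gap 0.593 F [-0.3 -0.1 -1.1]
[[-0.001  0.374 -0.927]
 [-0.001 -0.927 -0.374]
 [-1.     0.     0.001]]
yaw of tool y -68.01
```

It entered without any contact force, with the TCP at 0.0993 against 0.108 at the rim. Now the last few millimetres.

```bash
python3 -m jog '[[1,0,0,0,0.5],[2,0,0,0,0.5],[3,0,0,0,0.5],[3,0,0,0,0.5]]'; python3 -m jog '[[0.7,0,0,0,0.5],[1.4,0,0,0,0.5],[1.4,0,0,0,0.5]]'
```

```text
time_s: 6.3
tool_pos: [0.4751, 0.3796, 0.0967]
tool_rot: [-0.694, -0.135, 0.694, -0.135]
ft_force: [-1.0, -0.2, -0.9]
finger_gap: 0.592
time_s: 6.55
tool_pos: [0.4753, 0.3797, 0.0959]
tool_rot: [0.694, 0.135, -0.694, 0.135]
ft_force: [0.1, -0.3, 0.7]
finger_gap: 0.59
```

```bash
python3 -m jog '[[0.5,0,0,0,0.5],[1,0,0,0,0.5],[1,0,0,0,0.5]]';  python3 -m jog '[[0.5,0,0,0,0.5],[1,0,0,0,0.5],[1,0,0,0,0.5]]'
```

```text
time_s: 6.8
tool_pos: [0.4753, 0.3797, 0.0959]
tool_rot: [0.694, 0.135, -0.694, 0.135]
ft_force: [-4.0, -2.0, 6.0]
finger_gap: 0.588
time_s: 7.05
tool_pos: [0.4753, 0.3797, 0.0958]
tool_rot: [0.694, 0.135, -0.694, 0.135]
ft_force: [-6.2, -3.8, 10.9]
finger_gap: 0.591
```

It bottomed at TCP 0.0958 (0.096 expected), with the force building to 11 N. I'll release, lift and check.

```bash
python3 -m jog '[[-1,0,0,0,0.6],[-1,0,0,0,0.8],[-1,0,0,0,1],[-1,0,0,0,1],[-1,0,0,0,1],[-20,0,0,0,1],[-50,0,0,0,1],[-90,0,0,0,1],[-100,0,20,0,0.6],[-100,0,30,0,0],[-100,0,30,0,0],[-100,0,30,0,0]]'
python3 - <<'E'
from h import *
info(); c=snap("wrist","w6"); d=snap("side","s6")
n=np.clip(c["img"].astype(float)*2,0,255).astype(np.uint8); cv2.imwrite("pics/w6b.png",n)
C=cloud(c); 
n=d["img"][180:280,240:400]; n=np.clip(n.astype(float)*2,0,255).astype(np.uint8); cv2.imwrite("pics/s6c.png",cv2.resize(n,None,fx=4.5,fy=4.5))
E
```

```text
time_s: 8.05
tool_pos: [0.4472, 0.3684, 0.1934]
tool_rot: [-0.694, -0.135, 0.694, -0.135]
ft_force: [-0.3, 0.1, 0.1]
finger_gap: 0.457
t 8.05 tcp [0.4472 0.3684 0.1934] gap 0.457 F [-0.3  0.1  0.1]
[[-0.     0.375 -0.927]
 [ 0.    -0.927 -0.375]
 [-1.    -0.    -0.   ]]
yaw of tool y -67.99
```

View pics/w6b.png

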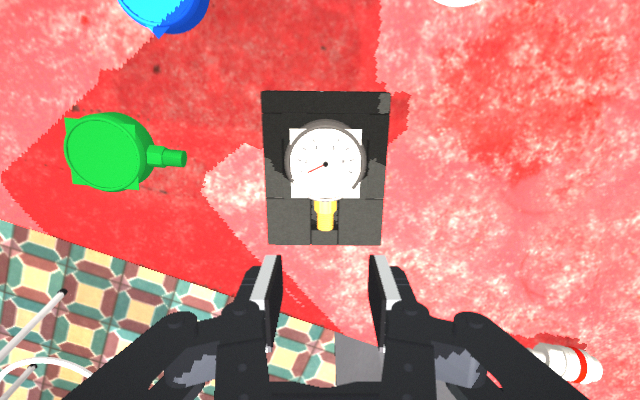

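View pics/s6c.png

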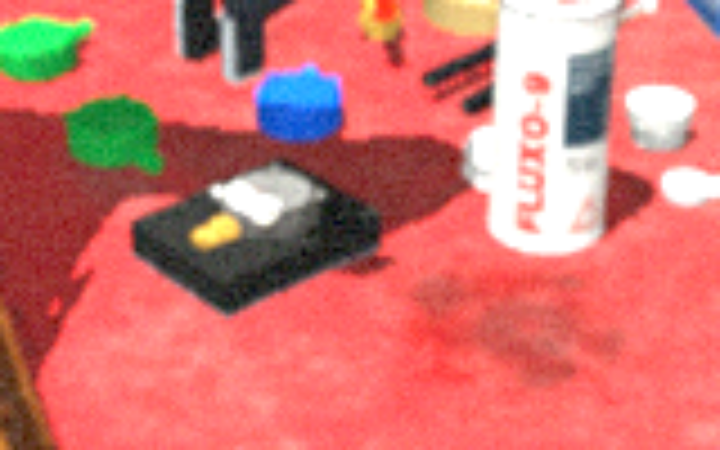

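Run:
```python
from h import *
c=load("w6"); C=cloud(c)
for nm,(u0,v0,u1,v1) in {"dial L":(295,145,310,180),"dial R":(340,145,355,180),"dial top":(315,135,335,145),"dial bot":(315,182,335,192),"foam":(275,210,305,235),"foamR":(345,210,370,235),"foam back":(280,98,370,110),"stem":(320,205,330,228),"table":(400,200,500,260)}.items():
    print(nm,np.nanmedian(C[v0:v1,u0:u1].reshape(-1,3),0).round(4))
print(onplane(c,[(325,164)],.036))
```

```text
dial L [0.4697 0.3949 0.0355]
dial R [0.4809 0.3673 0.0356]
dial top [0.489  0.3866 0.0355]
dial bot [0.4597 0.375  0.0354]
foam [0.4221 0.3873 0.0245]
foamR [0.4406 0.3417 0.0244]
foam back [0.5092 0.3949 0.0245]
stem [0.4376 0.3661 0.0295]
table [4.545e-01 2.640e-01 4.000e-04]
[[0.47430005 0.38037653 0.036     ]]
```

The gauge is seated. The dial is level, 11.9 mm above its height on the table, and clear all round. Next is the switch box: raise, turn +33°, and view it from above with the fingers closed.

```bash
python3 -m jog '[[-20,20,11,5,0],[-40,50,27,10,0],[-57,80,43,16,0],[-57,115,62,22,0],[-57,150,81,28,0],[-57,185,100,33,0],[-57,220,119,33,0],[-57,255,138,33,0],[-57,285,155,33,0],[-57,304,165,33,0],[-57,304,165,33,0],[-57,304,165,33,0],[-57,304,165,33,0]]'
python3 - <<'E'
from h import *
info(); c=snap("wrist","w7"); crop(c,0,0,640,400,1.25,"pics/w7b.png")
E
```

```text
time_s: 9.23
tool_pos: [0.4084, 0.0249, 0.2501]
tool_rot: [-0.704, 0.068, 0.704, 0.068]
ft_force: [0.6, 0.9, 1.0]
finger_gap: 0.002
t 9.23 tcp [0.4084 0.0249 0.2501] gap 0.002 F [0.6 0.9 1. ]
[[-0.001 -0.192 -0.981]
 [-0.    -0.981  0.192]
 [-1.     0.001  0.001]]
yaw of tool y -101.05
```

View pics/w7b.png

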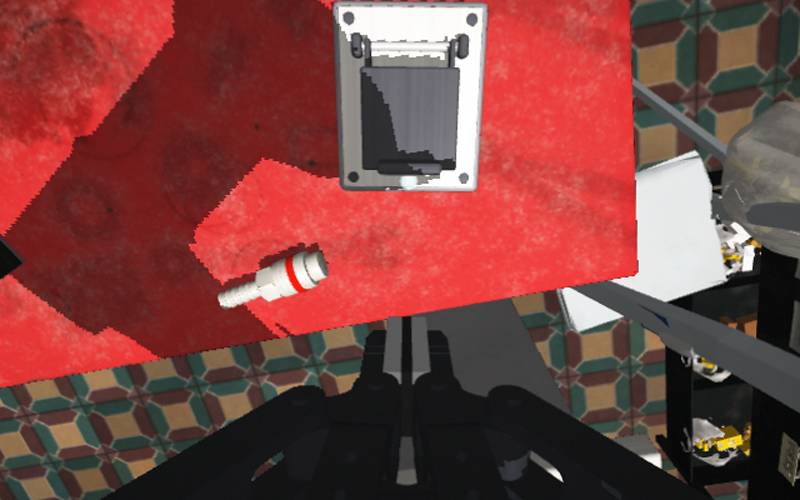

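The box is square in view at 1.25× scale: screws at (348,18), (471,18), (463,178) and (353,177), the hinge rod at y≈47, and the tab at (410,165).

Run:
```python
from h import *
c=load("w7"); crop(c,262,0,398,160,4.6,"pics/w7c.png")
```

```text
(no output)
```

View pics/w7c.png

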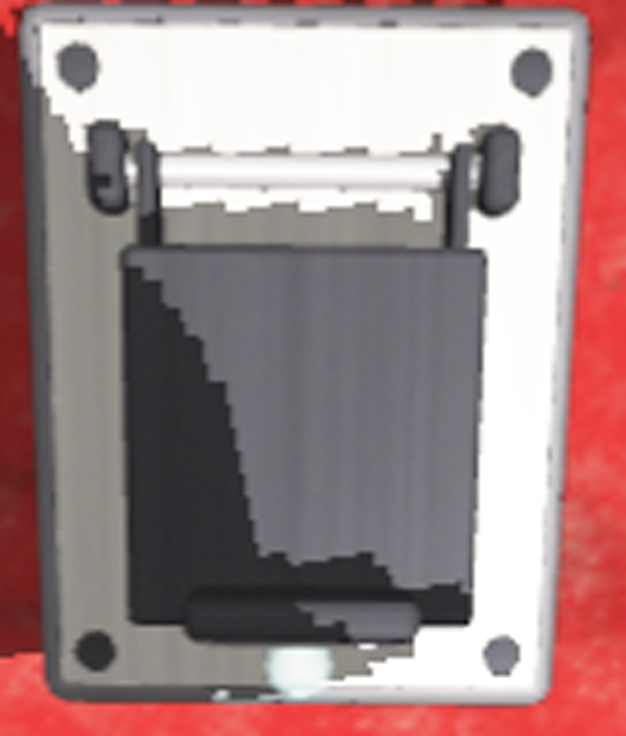

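Run:
```python
from h import *
c=load("w7"); s,M=info()
E=c["extrinsics"]; o=-E[:3,:3].T@E[:3,3]; print("cam in tool",M.T@(o-s["tool_pos"]))
f=lambda l: np.array(l,float)/4.6+[262,0]
def fit(n,l,z):
    Q=onplane(c,f(l),z); x=(Q[0]+Q[1]-Q[2]-Q[3]); y=(Q[0]+Q[3]-Q[1]-Q[2]); 
    print(n,Q.mean(0).round(4),"x yaw",np.degrees(np.arctan2(x[1],x[0])).round(2),"y yaw-90",(np.degrees(np.arctan2(y[1],y[0]))-90).round(2),"len",np.linalg.norm(x)/2,np.linalg.norm(y)/2); return Q
fit("screws",[(78,67),(532,70),(501,656),(96,650)],.041)
fit("outline",[(18,10),(592,12),(550,702),(52,698)],.037)
fit("hoodtop",[(122,250),(487,252),(470,622),(130,622)],.084)
h=onplane(c,f([(140,170),(465,170)]),.046); print("hinge",h.mean(0))
t=onplane(c,f([(190,615),(418,615)]),.102); print("tab",t, t.mean(0),np.linalg.norm(t[0]-t[1]))
C=cloud(c); print("hood z",np.nanmedian(C[80:110,300:355].reshape(-1,3),0),"tab",np.nanmedian(C[132:136,310:345].reshape(-1,3),0),"box",np.nanmedian(C[70:110,370:378].reshape(-1,3),0))
```

```text
t 9.28 tcp [0.4084 0.0252 0.2501] gap 0.0 F [-0.3  0.1  0. ]
[[-0.001 -0.191 -0.982]
 [-0.001 -0.982  0.191]
 [-1.     0.001  0.001]]
yaw of tool y -100.99
cam in tool [-0.07049727  0.00042779 -0.07994939]
screws [0.487  0.0076 0.041 ] x yaw -11.67 y yaw-90 -11.74 len 0.0899532182706722 0.06987068154510108
outline [0.4868 0.0074 0.037 ] x yaw -11.34 y yaw-90 -11.46 len 0.1074424245238112 0.08831210346445734
hoodtop [0.4784 0.0095 0.084 ] x yaw -11.73 y yaw-90 -11.29 len 0.049648749570406936 0.049233258589696655
hinge [0.51662777 0.00170568 0.046     ]
tab [[ 0.46032874  0.02837934  0.102     ]
 [ 0.45444267 -0.00150206  0.102     ]] [0.45738571 0.01343864 0.102     ] 0.030455605224145067
hood z [0.47962058 0.00971528 0.08517667] tab [0.45783549 0.0140348  0.10352283] box [ 0.47499129 -0.02549217  0.04049999]
```

The box fit is consistent: centre (0.487, 0.0075), yaw -11.5°, hinge and tab within 2 mm of the given sizes, and hood and tab heights matching. Now I'll get in front of the tab and start swinging the guard open.

```bash
python3 -m jog '[[30,1.7,-10,0.5,0],[65,1.7,-20,0.5,0],[86,1.7,-25,0.5,0],[86,1.7,-25,0.5,0],[86,1.7,-30,0.5,0],[85,1.7,-34,0.5,0],[82,1.7,-38,0.5,0],[77,1.7,-44,0.5,0],[72,1.7,-49,0.5,0],[67,1.7,-54,0.5,0],[63,1.7,-60,0.5,0],[60,1.7,-66,0.5,0],[57,1.7,-72,0.5,0],[55,1.7,-79,0.5,0],[55,1.7,-79,0.5,0]]'
python3 - <<'E'
from h import *
info(); c=snap("wrist","w8"); d=snap("side","s8"); crop(d,280,190,460,370,4,"pics/s8c.png")
E
```

```text
time_s: 10.53
tool_pos: [0.487, 0.0077, 0.1967]
tool_rot: [0.704, -0.071, -0.703, -0.071]
ft_force: [-0.5, 0.2, 0.4]
finger_gap: -0.003
t 10.53 tcp [0.487  0.0077 0.1967] gap -0.003 F [-0.5  0.2  0.4]
[[ 0.002 -0.2   -0.98 ]
 [-0.    -0.98   0.2  ]
 [-1.    -0.    -0.002]]
yaw of tool y -101.53
```

View pics/s8c.png

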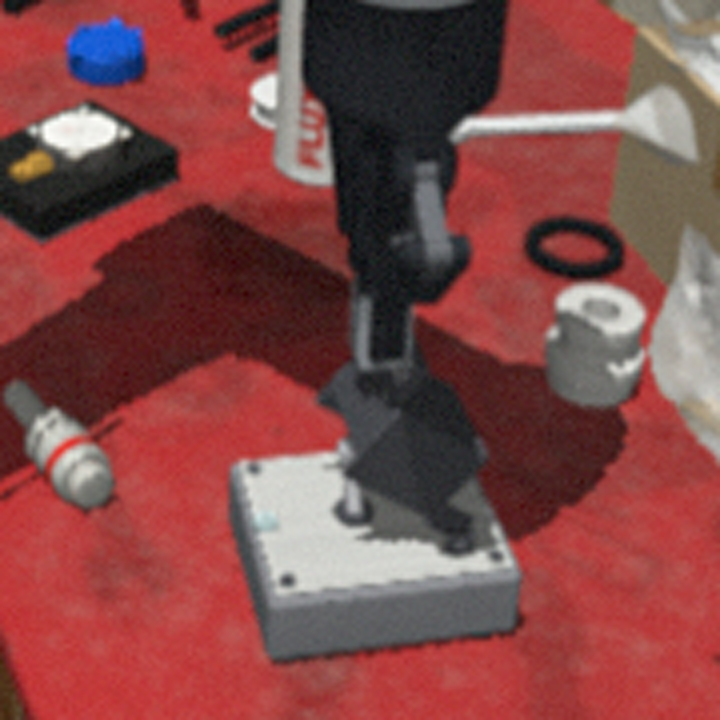

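View pics/w8.png

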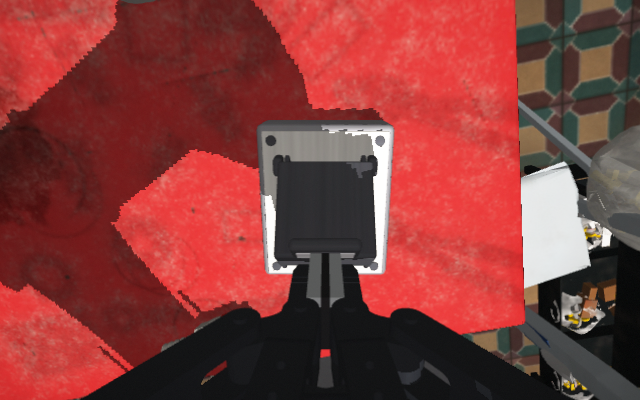

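The guard has swung up about 40–45°, with the finger on the tab and the toggle showing beneath it. I'll carry on to the stop.

```bash
python3 -m jog '[[-1,0,-7,0,0],[-2,0,-14,0,0],[-2.5,0,-21,0,0],[-2.5,0,-27,0,0],[-1,0,-34,0,0],[1,0,-41,0,0],[3,0,-47,0,0],[5,0,-54,0,0],[8,0,-60,0,0],[11,0,-66,0,0],[14,0,-71,0,0],[17,0,-75,0,0],[19,0,-77,0,0],[19,0,-77,0,0]]'
python3 - <<'E'
from h import *
info(); c=snap("wrist","w9"); d=snap("side","s9"); crop(d,280,190,460,370,4,"pics/s9c.png")
E
```

```text
time_s: 11.8
tool_pos: [0.5637, -0.0082, 0.1786]
tool_rot: [0.706, -0.071, -0.701, -0.071]
ft_force: [4.6, -2.3, 7.8]
finger_gap: -0.005
t 11.8 tcp [ 0.5637 -0.0082  0.1786] gap -0.005 F [ 4.6 -2.3  7.8]
[[ 0.007 -0.2   -0.98 ]
 [-0.001 -0.98   0.2  ]
 [-1.    -0.    -0.007]]
yaw of tool y -101.53
```

View pics/s9c.png

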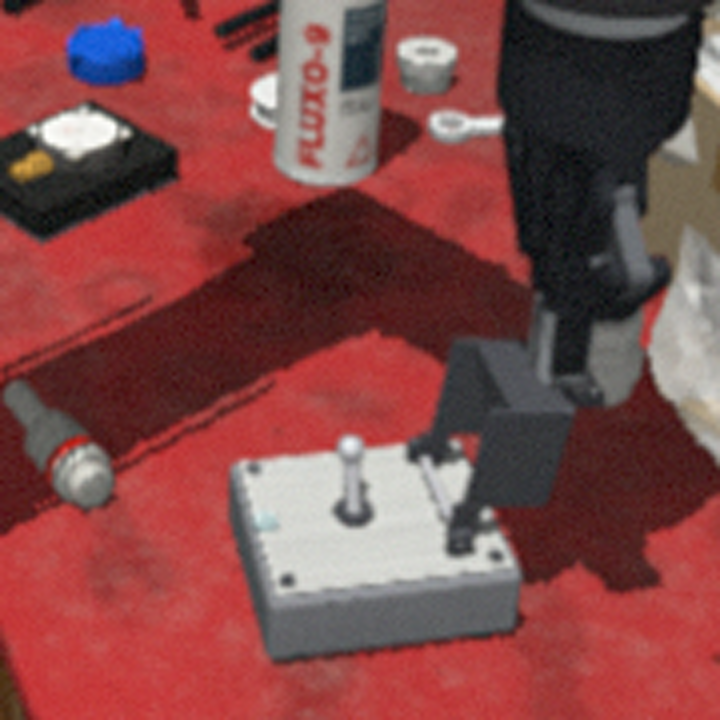

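View pics/w9.png

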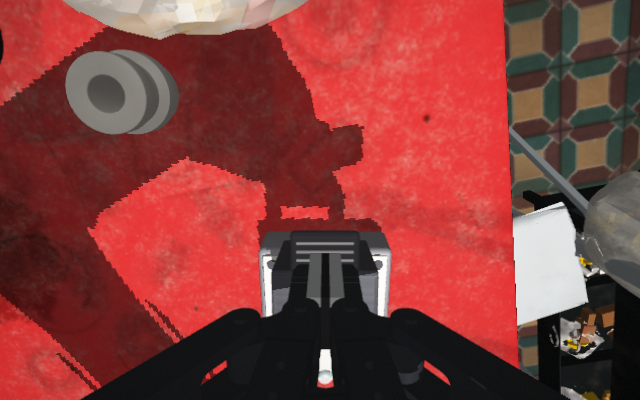

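The guard now stands past upright, and the toggle ball is at side-crop (350,443). I'll press slightly more to confirm the stop.

```bash
python3 -m jog '[[1,0,0,0,0],[2,0,0,0,0],[2,0,0,0,0]]'
```

```text
time_s: 12.15
tool_pos: [0.5641, -0.0082, 0.1781]
tool_rot: [0.707, -0.071, -0.7, -0.071]
ft_force: [7.4, -2.6, 9.8]
finger_gap: 0.001
```

The force climbed to 12 N with almost no motion, so the guard is at its stop. I'll lift, go round to the toggle's +y side, and come down beside it.

```bash
python3 -m jog '[[-20,0,2,0,0],[-45,-5,15,0,0],[-45,-20,45,0,0],[-45,-36,75,0,0],[-30,-45,87,0,0],[0,-45,87,0,0],[30,-45,87,0,0],[46,-45,87,0,0],[48,-45,87,0,0],[48,-45,87,0,0]]'
python3 - <<'E'
from h import *
s,M=info(); c=snap("wrist","w10"); d=snap("side","s10"); crop(d,280,190,460,370,4,"pics/s10c.png")
p=s["tool_pos"]-[.5163,.0015,0]; print("f",p@[-.98,.199,0],"yb",p@[.199,.98,0])
E
```

```text
time_s: 12.98
tool_pos: [0.4843, 0.0537, 0.1253]
tool_rot: [-0.703, 0.072, 0.704, 0.07]
ft_force: [-0.2, 0.1, 0.9]
finger_gap: 0.0
t 12.98 tcp [0.4843 0.0537 0.1253] gap 0.0 F [-0.2  0.1  0.9]
[[-0.002 -0.2   -0.98 ]
 [-0.002 -0.98   0.2  ]
 [-1.     0.002  0.002]]
yaw of tool y -101.52
f 0.04172522673815175 yb 0.04475557208044158
```

View pics/s10c.png

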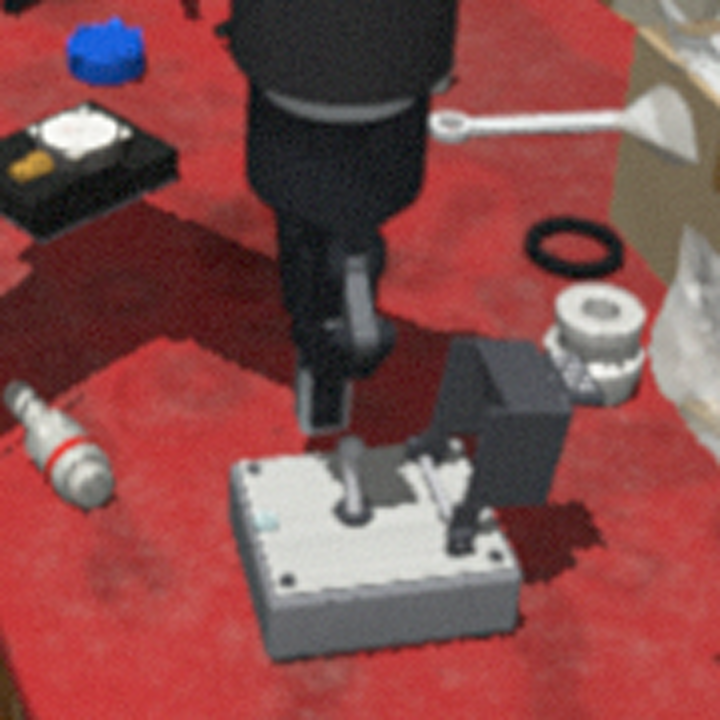

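View pics/w10.png

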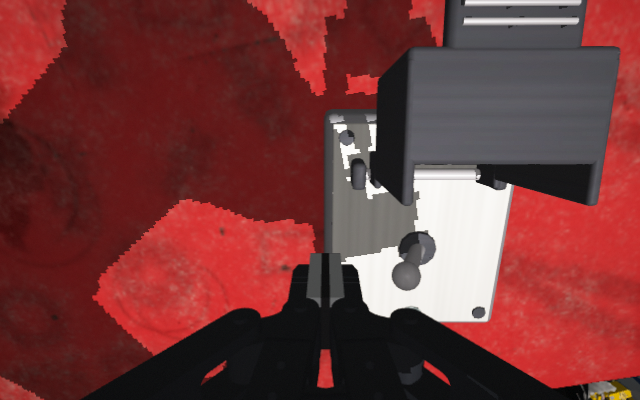

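The guard stayed open. The ball is at wrist pixel (406,276), leaning to +y (image left) towards the finger. I'll push across to -y.

```bash
python3 -m jog '[[0,5,-4,0,0],[0,11,-4,0,0],[0,17,-4,0,0],[0,22,-4,0,0],[0,26,-4,0,0],[0,30,-4,0,0],[0,34,-4,0,0],[0,38,-4,0,0],[0,41,-4,0,0],[0,43,-4,0,0],[0,43,-4,0,0]]'
python3 - <<'E'
from h import *
s,M=info(); c=snap("wrist","w11"); d=snap("side","s11"); crop(d,320,230,420,330,6,"pics/s11c.png")
p=s["tool_pos"]-[.5163,.0015,0]; print("f",p@[-.98,.199,0],"yb",p@[.199,.98,0])
E
```

```text
time_s: 14.0
tool_pos: [0.4808, 0.0148, 0.1265]
tool_rot: [0.705, -0.067, -0.703, -0.074]
ft_force: [1.7, 19.2, -0.9]
finger_gap: 0.002
t 14.0 tcp [0.4808 0.0148 0.1265] gap 0.002 F [ 1.7 19.2 -0.9]
[[ 0.004 -0.198 -0.98 ]
 [ 0.009 -0.98   0.198]
 [-1.    -0.01  -0.002]]
yaw of tool y -101.44
f 0.03748924934882833 yb 0.005987550595048089
```

View pics/s11c.png

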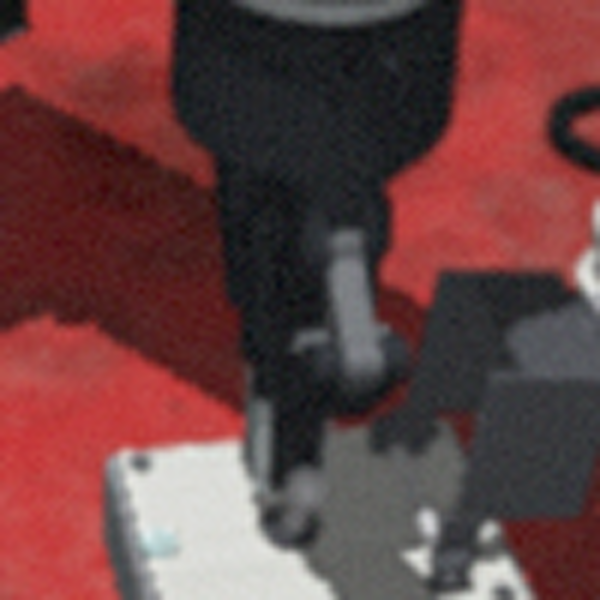

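View pics/w11.png

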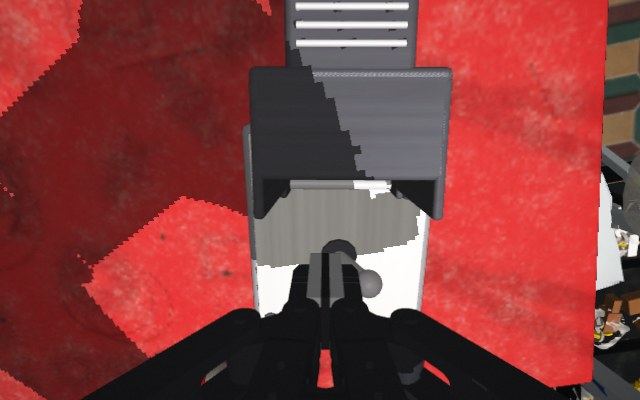

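There is 19 N against the stop, and the ball is now at (371,283) on the -y side. I'll back off, lift and verify.

```bash
python3 -m jog '[[0,-6,0,0,0],[0,-14,0,0,0],[-20,-20,0,0,0],[-50,-20,0,0,0],[-85,-20,0,0,0],[-100,-5,0,0,0],[-105,0,0,0,0],[-105,0,0,0,0]]'
python3 - <<'E'
from h import *
s,M=info(); c=snap("wrist","w12"); d=snap("side","s12"); crop(d,320,230,420,330,6,"pics/s12c.png")
p=s["tool_pos"]-[.5163,.0015,0]; print("f",p@[-.98,.199,0],"yb",p@[.199,.98,0])
E
```

```text
time_s: 14.77
tool_pos: [0.48, 0.0103, 0.2326]
tool_rot: [0.704, -0.071, -0.703, -0.071]
ft_force: [1.0, 1.5, -1.1]
finger_gap: 0.002
t 14.77 tcp [0.48   0.0103 0.2326] gap 0.002 F [ 1.   1.5 -1.1]
[[ 0.002 -0.201 -0.98 ]
 [-0.    -0.98   0.201]
 [-1.    -0.    -0.002]]
yaw of tool y -101.59
f 0.03729459454522783 yb 0.0014131213111093703
```

View pics/s12c.png

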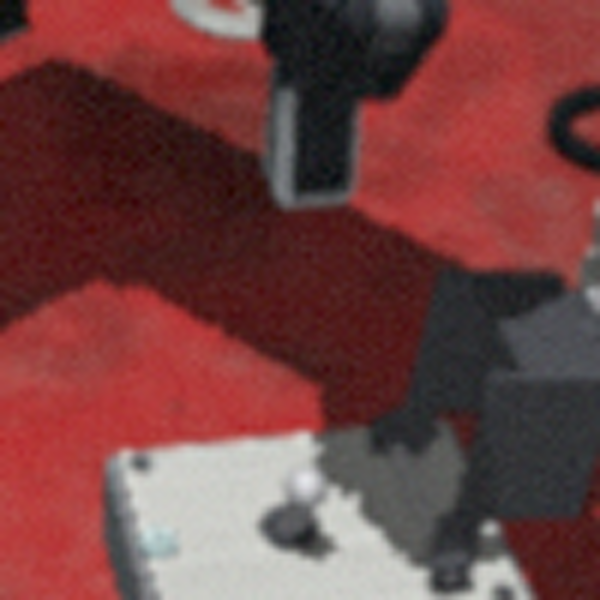

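View pics/w12.png

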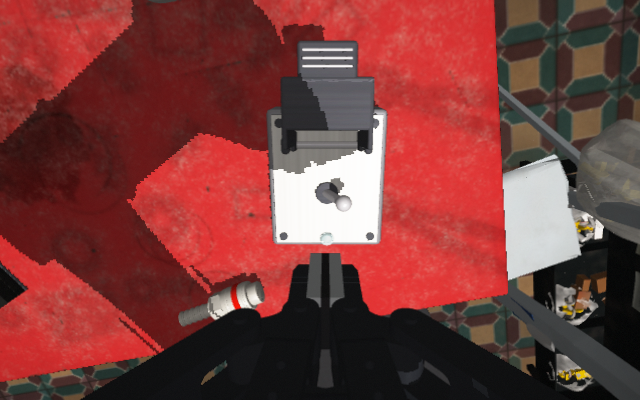

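Run:
```python
from h import *
xb=np.array([.98,-.199,0]); yb=np.array([.199,.98,0]); hg=np.array([.5163,.0015,.046])
c=load("w12"); b=onplane(c,[(344,203)],.066)[0]-hg; print("ball f,yb",-b@xb,b@yb)
t=onplane(c,[(327.5,41)],.10)[0]-hg; print("tab end f,y",-t@xb,t@yb)
C=cloud(c); print("tab z",C[50:70:5,320:335:5].reshape(-1,3).round(3)[::3])
for n in ["w9","side0","s12"]:
    P=cloud(load(n)); d=P-hg; m=(P[...,2]>.06)&(-d@xb<-.07)&(-d@xb>-.35)&(np.abs(d@yb)<.25)
    q=P[m]; dd=q-hg; print(n,m.sum()); 
    for z0,z1 in [(.06,.1),(.1,.2),(.2,.4)]:
        k=(q[:,2]>z0)&(q[:,2]<z1)
        if k.sum(): print(z0,k.sum(),"f max",(-dd[k]@xb).max().round(3),"pts w |yb|<.06:",((np.abs(dd[k]@yb)<.06)).sum(), "nearest f there",(-dd[k]@xb)[np.abs(dd[k]@yb)<.06].max() if (np.abs(dd[k]@yb)<.06).any() else None)
```

```text
ball f,yb 0.03801378200936149 -0.011803699566067057
tab end f,y -0.06378818239433032 -3.288932527388353e-06
tab z [[ 0.575 -0.006  0.107]
 [ 0.573 -0.006  0.104]
 [ 0.57  -0.005  0.106]
 [ 0.568 -0.005  0.107]]
w9 0
side0 15726
0.06 7004 f max -0.171 pts w |yb|<.06: 347 nearest f there -0.1741321159418939
0.1 8722 f max -0.183 pts w |yb|<.06: 41 nearest f there -0.3344662827973741
s12 15717
0.06 7018 f max -0.172 pts w |yb|<.06: 340 nearest f there -0.17481512634969404
0.1 8699 f max -0.183 pts w |yb|<.06: 43 nearest f there -0.3365843549848954
```

The toggle ball measures at y_b = -11.8 mm, fully over, and the space behind the guard is clear. I'll go over the guard, drop behind the tab and push forward.

```bash
python3 -m jog '[[-5,1.4,-35,0,0],[-5,1.4,-70,0,0],[-5,1.4,-105,0,0],[0,1.4,-125,0,0],[25,1.4,-125,0,0],[55,1.4,-125,0,0],[69,1.4,-125,0,0],[70,1.4,-125,0,0],[70,1.4,-119,0,0],[70,1.4,-113,0,0],[65,1.4,-108,0,0],[61,1.4,-103,0,0],[56,1.4,-97,0,0],[52,1.4,-91,0,0],[48,1.4,-85,0,0],[45,1.4,-79,0,0],[43,1.4,-72,0,0],[42,1.4,-66,0,0],[42,1.4,-66,0,0]]'
python3 - <<'E'
from h import *
s,M=info(); c=snap("wrist","w13"); d=snap("side","s13"); crop(d,280,190,460,370,4,"pics/s13c.png")
p=s["tool_pos"]-[.5163,.0015,0]; print("f",p@[-.98,.199,0],"yb",p@[.199,.98,0])
E
```

```text
time_s: 16.45
tool_pos: [0.5434, -0.0032, 0.19]
tool_rot: [0.704, -0.071, -0.703, -0.071]
ft_force: [0.6, 0.0, 0.6]
finger_gap: -0.0
t 16.45 tcp [ 0.5434 -0.0032  0.19  ] gap -0.0 F [0.6 0.  0.6]
[[ 0.    -0.199 -0.98 ]
 [ 0.    -0.98   0.199]
 [-1.    -0.    -0.   ]]
yaw of tool y -101.49
f -0.027490812222143057 yb 0.0007857930551086447
```

View pics/s13c.png

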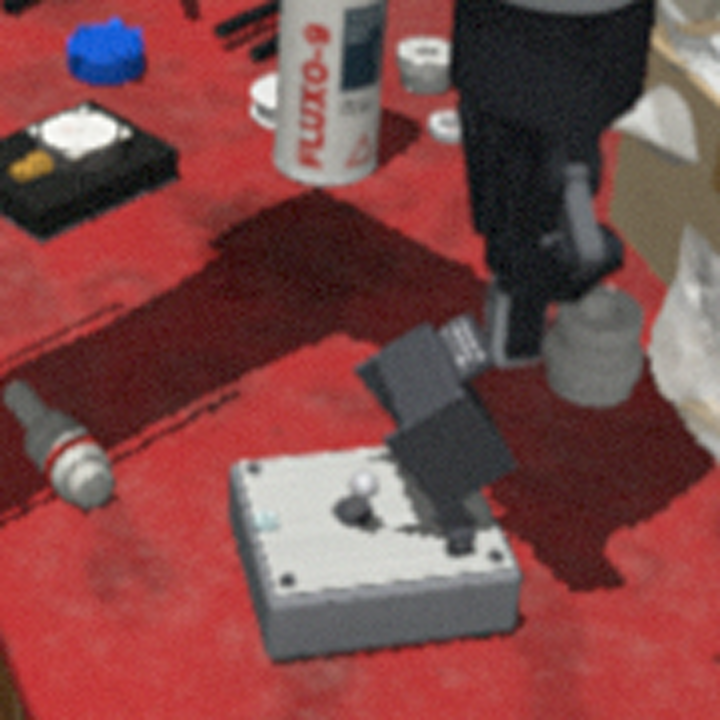

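The closing is under way at about 60°, and the toggle has stayed over. I'll continue to shut.

```bash
python3 -m jog '[[-1,0,6,0,0],[-1,0,13,0,0],[-1,0,20,0,0],[0,0,27,0,0],[2,0,34,0,0],[4,0,41,0,0],[7,0,48,0,0],[10,0,54,0,0],[13,0,60,0,0],[17,0,66,0,0],[21,0,72,0,0],[25,0,76,0,0],[25,0,79,0,0],[25,0,80,0,0],[25,0,80,0,0]]'
python3 - <<'E'
from h import *
s,M=info(); c=snap("wrist","w14"); d=snap("side","s14"); crop(d,280,190,460,370,4,"pics/s14c.png")
p=s["tool_pos"]-[.5163,.0015,0]; print("f",p@[-.98,.199,0],"yb",p@[.199,.98,0])
E
```

```text
time_s: 17.8
tool_pos: [0.4698, 0.0119, 0.1659]
tool_rot: [0.708, -0.071, -0.699, -0.071]
ft_force: [26.5, -8.4, -10.9]
finger_gap: 0.001
t 17.8 tcp [0.4698 0.0119 0.1659] gap 0.001 F [ 26.5  -8.4 -10.9]
[[ 0.013 -0.2   -0.98 ]
 [-0.001 -0.98   0.2  ]
 [-1.    -0.002 -0.013]]
yaw of tool y -101.52
f 0.04764218568338963 yb 0.0009290457450787173
```

View pics/s14c.png

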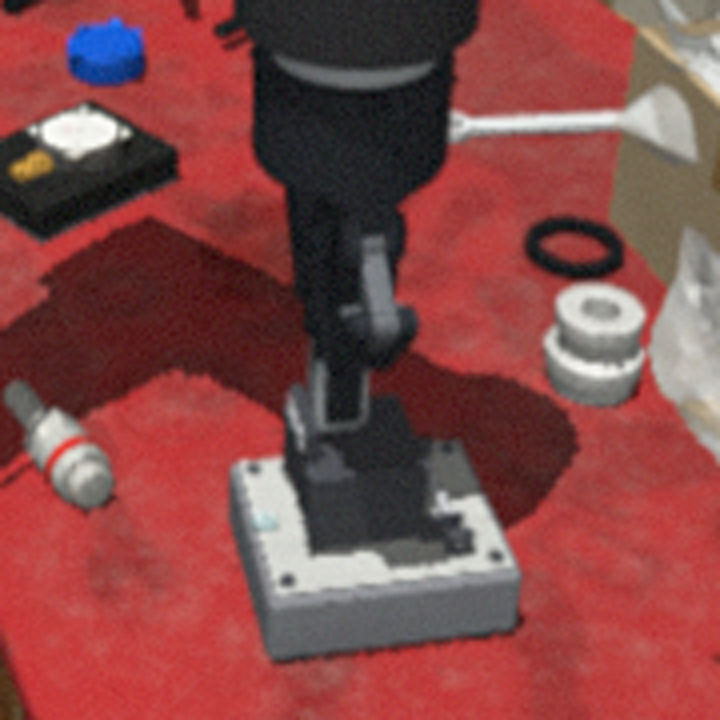

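There is 28 N against the shut stop at f = 47.6 mm (48 expected). I'll back off before lifting so the tab isn't dragged up, then check.

```bash
python3 -m jog '[[0,0,-4,0,0],[0,0,-8,0,0],[-5,0,-10,0,0],[-30,0,-10,0,0],[-65,0,0,0,0],[-90,0,35,0,0],[-90,0,65,0,0],[-90,0,65,0,0],[-90,0,65,0,0]]'
python3 - <<'E'
from h import *
s,M=info(); c=snap("wrist","w15"); d=snap("side","s15"); e=snap("scene","c15"); crop(d,260,170,460,370,3.5,"pics/s15c.png"); crop(c,200,0,440,240,3,"pics/w15c.png")
C=cloud(c); C0=cloud(load("w7"))
xb=np.array([.98,-.199,0]); yb=np.array([.199,.98,0]); hg=np.array([.5163,.0015,.046])
for n,P in (("now",C),("before",C0)):
    q=P.reshape(-1,3)-hg; f=-q@xb; y=q@yb; u=q[:,2]
    print(n,[np.nanmedian(u[(np.abs(y)<.015)&(np.abs(f-a)<.003)&(u>.02)]).round(4) for a in (.02,.03,.04,.05)],"tab u max",np.nanpercentile(u[(np.abs(y)<.014)&(f>.056)&(f<.068)&(u>.04)],95).round(4))
    k=(np.abs(y)<.014)&(u>.052)&(u<.07)&(f<.09); print("tab f",np.nanmedian(f[k]),k.sum())
E
```

```text
time_s: 18.65
tool_pos: [0.4014, 0.0259, 0.2559]
tool_rot: [0.705, -0.069, -0.703, -0.071]
ft_force: [1.0, -1.2, -0.1]
finger_gap: -0.001
t 18.65 tcp [0.4014 0.0259 0.2559] gap -0.001 F [ 1.  -1.2 -0.1]
[[ 0.003 -0.198 -0.98 ]
 [ 0.002 -0.98   0.198]
 [-1.    -0.003 -0.003]]
yaw of tool y -101.4
now [np.float64(0.0385), np.float64(0.0385), np.float64(0.0384), np.float64(0.0385)] tab u max 0.0571
tab f 0.061359124170937356 469
before [np.float64(0.0388), np.float64(0.039), np.float64(0.0392), np.float64(0.0394)] tab u max 0.0583
tab f 0.06054614375404295 528
```

View pics/s15c.png

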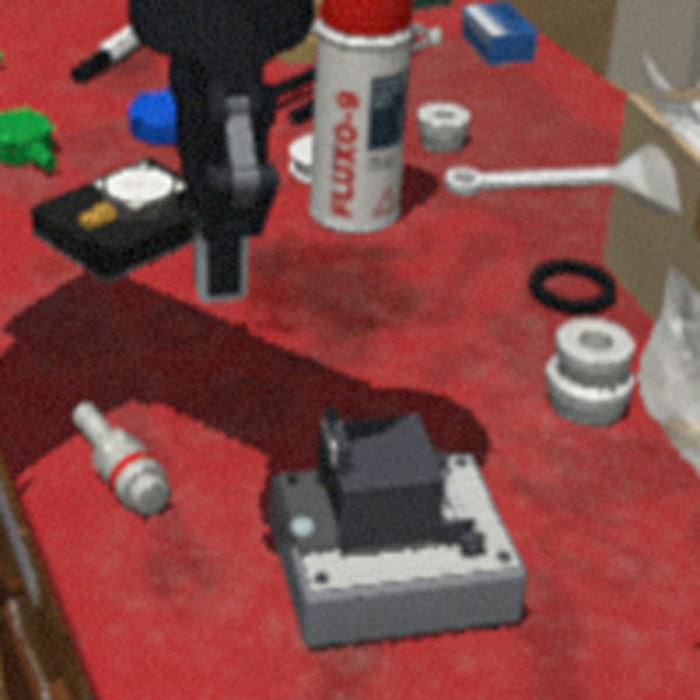

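View pics/w15c.png

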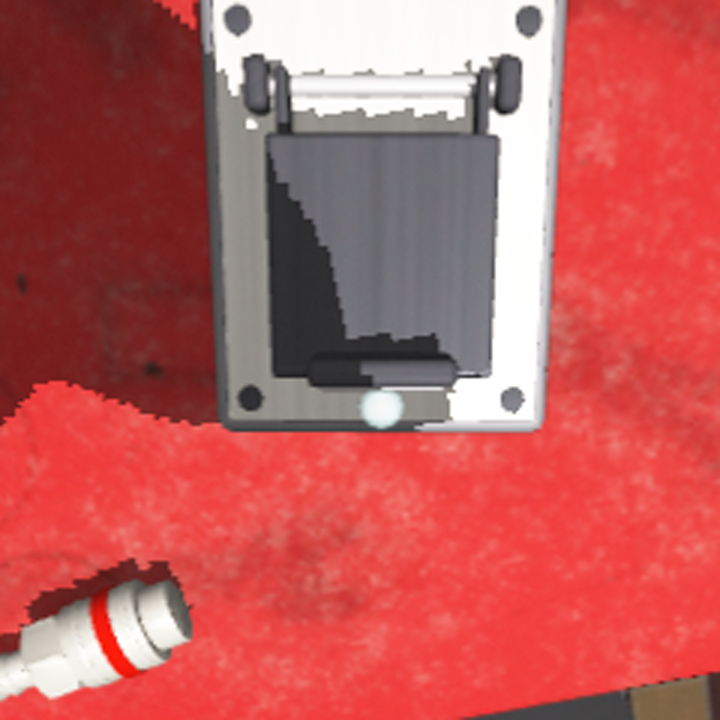

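The guard is shut: its top is flat at 38.5 mm above the hinge along its whole length, and the tab is back at f = 61 mm. The gauge and the bystanders look undisturbed, and the arm is clear, so I'll hand in.

Run:
```python
from h import *
a=load("side0")["range_z"]; b=load("s15")["range_z"]
for n,(u,v) in {"can":(363,215),"bush":(429,275),"coup":(293,298)}.items(): print(n,np.median(a[v-4:v+5,u-4:u+5])-np.median(b[v-4:v+5,u-4:u+5]))
from plant import ctrl
print(ctrl.job_done())
```

```text
can 0.00073087215
bush -0.0003119111
coup -0.00067543983
the job is handed in; nothing more can be done
None
```

I seated the gauge first, then armed the tester, and handed the job in at about 19 s of the 64 s limit. No verdict came back.

- **Gauge:** It went face up into the nest and bottomed at the expected height. Afterwards the dial was level and 11.9 mm above its height on the table (12 mm expected).
- **Guard opening:** I pushed it past upright until it held against its stop with about 12 N.
- **Toggle:** It went over to its stop with about 19 N. The ball then measured 11.8 mm to the box's -y side (12 mm expected). I could not re-check it after the guard closed over it.
- **Guard closing:** I pushed it shut against its stop with about 28 N, and after backing off its top was flat at 38.5 mm above the hinge (38 mm expected).
- **Bystanders:** Depth readings at the spray can, bushing and coupler agreed with the start within 1 mm, and the arm was clear of everything.

No final check failed. Two readings were off along the way:
- **Gripper opening:** It read 0.59 on the gauge, about 50 mm against the 55 mm case, but the grip held and the gauge seated normally.
- **Offset to the nest:** A first reading was about 1 mm off, apparently because the arm was still settling. I corrected it at the hover before inserting the gauge.

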